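Put the ring spanner away on the hook in the low locker

ROBOT

A 6-joint arm with a two-finger parallel gripper is mounted at the origin on the work surface. World frame = base frame: x ahead of the robot, y to its left, z up, the work surface at z = 0. Lengths are in m, angles in rad, forces in N, time in s.
With the tool pointing down it reaches from about 0.325 to 0.9 m from the base axis. Payload 6.1 kg.
Tool frame: the origin (TCP) lies on the centre line of the jaws, within the pads' length; the fingertips stand 8 mm ahead of it and the grasp point (between the pads) lies 11 mm behind it (bot.tcp_to_tips is the distance from the TCP to the fingertips, in m); z points along the fingers, x is the direction in which the jaws open and shut, and the axes are right-handed (so a half turn about z gives the same grasp; the last joint's range is limited). The gripper opens to 85 mm and grips with 20 to 120 N. Pads are 22 mm wide; open, the fingers measure 114 mm over their backs; the gripper's body (76 mm by 85 mm) begins 54 mm behind the grasp point. The pads swing forward as they close: fully open they stand 13 mm farther back than shut.
Start: joints at [1.173, 0.22, 1.526, -0, 1.395, -0.126], TCP at [0.168, 0.602, 0.239] pointing down, gripper open.
Joint ranges: [-2.98, 2.98], [-0.91, 2.08], [0.09, 2.57], [-1.24, 4.39], [0.2, 2.65], [-2.68, 2.68]. Speed limits (rad/s): [2.57, 2.57, 3.01, 3.14, 3.14, 3.14].

INTERFACE

Orientations are given as a unit quaternion [w, x, y, z].
In Python, from workcell import status, optics, bot, finder gives the robot as it stands. The module is installed in compiled form; this text tells all that it offers.
- The arm moves only by the tool step_arm, never from a script. Its argument "rows" is a list of rows, each an object of numbers: "x", "y", "z": the shift along the tool's x, y, z in mm; "wx", "wy", "wz": the turn, a rotation vector about the tool's x, y, z in degrees; "claw": the opening, from 0 (shut) to 1 (fully open). A call has 1 to 12 rows; each row shifts and turns the commanded pose from where the row before left it, along the tool's axes as they then stand; what a row does not reach is not made up. A row lasts 1/12 s, in which the tool goes at most 41.7 mm and 7.16 degrees, less where a joint would pass 70% of its speed; a pose out of reach is approached as far as the arm can. A call is refused whole if a number of a shift passes 41.7 or a number of a turn 7.16, either way. A call with a gripper value outside its range is refused whole. The fingers move at their own pace and stop on an object; "force" is the grip in N (left out, the last holds). Time passes only in rows, so rows that do not move let the fingers close. It gives the time, the measured TCP pose, the force and the opening at its end, in the units of the state.
- status.get_state(): the state, without advancing time (a new reading comes with each control period).
- optics.read_camera(name): name is "scene" or "top" or "wrist"; returns the picture (400x640x3 uint8, red, green, blue); there is no depth.
- optics.camera_model(name): a dict with "fx", "fy", "cx", "cy" (pixels), "camera_from_world" (4x4, takes a point from world to camera coordinates). Camera axes: x right, y down, z forward; pixel columns grow to the right and rows downward; lengths in m; the calibration is good to about 2 mm. A picture is of the moment at which its call begins: read the wrist's pose just before it. camera_model takes no time and is no camera call; for the wrist camera it gives the pose at the moment of the call.
- bot.sign_off(): hands the job in, once; it reports no verdict.
Trained networks look in the newest picture that a camera, given by its name, has taken for a name from the list of things; names that differ only in an ending like _2 or _b are one class to them, and where a whole thing is asked for, a point or a joint stands for the part that bears it (a point fixed in the world has none). Each returns a list of dicts, best first, with "confidence" (0 to 1); they miss things now and then, are a little off and sometimes report something else, mostly with a low value. They report only what shows in the picture. A call takes as long as a camera call.
- finder.find_in(camera, name): "xyz" ([x, y, z] in m, in the coordinates of the camera as it stood for that picture, good to about 4 mm: the middle of the surface that is visible of it).
- finder.regions_of(camera, name): "mask" (400x640 bool, what is visible of it).
The state is a dict: "time": time; "q": joint angles; "qd": joint speeds; "joint_torque": joint torques, N m; "ee_pos": TCP position; "ee_rot": TCP orientation; "force": force on the tool from outside, world axes, zero at the start; "moment": the same for the moment, N m; "grip_width": opening from 0.0 (shut) to 1.0 (fully open).
Only numpy, scipy, OpenCV 4.12 (cv2) and the standard library are available. Lean on these libraries where they do the work, as an engineer would, in place of code of your own. Each camera call takes 0.05 s, during which the arm holds its last target.

TASK

Press the release button of the flat clamshell case so that its lid springs fully open, then take out the spanner and hang it by its ring on the hook deep inside the low open-fronted tool locker, tilting it ring-end up so that it goes in under the roof and over the hook's tip. Leave it hanging freely and at rest with the case open, and do not disturb the other things on the bench or in the locker.

Things in the scene. Friction and masses are not known exactly. Their poses are not given: they have to be found in the camera images.
- spanner_grip (a point): Grasp point on the loose steel spanner (198 mm long, 10 mm thick, 0.22-0.4 kg): middle of the handle's section, 112 mm behind the ring's centre. x runs along the spanner towards the ring, z is its thickness. Handle 18 mm wide, bare from 30 to 139 mm behind the ring's centre, then the open jaw, 44 mm wide, to 172 mm. Centre of mass 73 mm behind the ring's centre.
- spanner_eye (a point): Centre of the hole of the spanner's ring, half-way through: ring 60 mm outside, hole 42 mm, 10 mm thick. Axes as spanner_grip. At the start the spanner lies flat in the shut case on two rubber blocks under ring and jaw, mid-thickness 41 mm above the bench, ring towards the case's +y end.
- case: Fixed grey clamshell case, left or right of the robot, 130 mm along its x, 250 mm along its y, 68 mm high shut; origin at the centre of its underside. Its +y end points roughly away from the robot, its -x side (ledge 60 x 90 mm, 16 high, with the button) to the robot's left. Tray walls only 16 mm high: with the lid open the spanner stands clear above them.
- lid (a joint): Sprung lid of the case, hinged along its +x long side (opposite the button), 18 mm above the bench. 0 = shut and latched, 1.8 rad = open against its stop, leaning back; once released it springs open by itself in about a second and stays open. It is a shell 50 mm deep and sweeps up and away from the button.
- lid_edge (a point): Middle of the lid's free (-x) edge (moves with the lid).
- release_top (a point): Centre of the top face of the round release button (28 mm across) on the case's ledge, 99 mm to the -x side of the case's centre, 36 mm above the bench. Press straight down.
- release (a joint): Travel of the release button: 0 = up, 0.008 m = fully down (5 N, springs back). The lid is unlatched at about 0.005 m or more; press it fully.
- locker: Fixed low tool locker on the other side from the case, open front (-x, towards the robot at yaw 0), grey side walls, clear roof, cross rail at the back; 210 mm deep (x), 280 wide (y), 268 clear width; roof underside 290 mm, roof top 302 mm above the bench; floor 4 mm thick. Origin at the centre of its underside.
- locker_mouth (a point): Middle of the roof's lower front edge, 105 mm in front of the locker's origin, 290 mm up.
- hook: Fixed hook of 7 mm round steel bar on the locker's rear cross rail; origin on the rail's face, 227 mm up, axes parallel to the locker's. The bar runs 52 mm towards the open front (-x), falling 12 mm to the bend, then turns up to the tip, which leans 35 degrees from vertical towards the open front. Its sideways place in the locker varies.
- hook_bend (a point): Lowest point of the hook's bar axis (the bend), 215 mm above the bench, 146 mm behind the locker's front edge: the ring comes to rest here, its hole's centre about 17 mm lower. Axes as the hook.
- hook_tip (a point): End of the hook's bar axis, 18 mm in front of and 26 mm above the bend; about 45 mm under the roof.
- transducer: Bystander: dark steel stepped cylinder, 52 mm across, 75 mm high, in front of the gap between case and locker; origin under its centre.
- driver: Bystander: screwdriver lying near the robot at the right.
- jar: Bystander: clear jar, 60 mm across, 75 mm high, at the right; origin under its centre.
- bolt_tray: Bystander: black open tray 120 x 90 x 40 mm at the left; origin under its centre.
- screw_box: Bystander: cardboard box 70 x 36 x 50 mm standing on the locker's floor, at its right (-y) wall; origin under its centre.

How it is judged:
On the way, in this order (a step that is already met when the one before it is completed fails the run):
1. the case's lid is open at its stop, with the spanner still lying in the case (value of joint lid above 1.65 rad and distance of spanner_grip from where it was at the start of the episode below 0.02 m), for 0.2 s.
2. the spanner has been lifted out of the case (height (world z) of spanner_grip above 0.09 m), for 0.2 s.
At the end, for the whole second after the job is handed in: The spanner hangs at rest (under 0.08 m/s) by its ring on the hook: hole centre below the bend and within 50 mm of it (20 mm sideways, 30 mm in front, 45 mm behind), handle down within 0.35 rad of vertical, weight on the hook; the lid open beyond 1.5 rad (x of spanner_eye in the frame of hook_bend between -0.03 and 0.045 m and distance between spanner_eye and hook_bend below 0.05 m and y of spanner_eye in the frame of hook_bend between -0.02 and 0.02 m and z of spanner_eye in the frame of hook_bend below 0 m and angle between spanner_grip's own x axis and vertical below 0.35 rad and contact force between spanner and hook above 0.3 N and linear speed of spanner below 0.08 m/s and value of joint lid above 1.5 rad); the robot touches nothing.
It fails at once if another thing on the bench or in the locker is pushed more than 30 mm (distance of any of transducer, driver, jar, bolt_tray, screw_box from where it was at the start of the episode above 0.03 m).
It also fails if it takes over 72 s, if anything falls off the work surface, if the arm or the gripper's body presses on something with over 40 N, if the wrist force passes 120 N, or if a joint passes its speed limit or range.

## Working session

There is one attempt and no reset: what is moved stays moved. The work goes in short steps, Python scripts to look and compute and a tool call to move; the robot and the scene stay as the last step left them, time stands still between calls to the robot, and variables do not carry over. Pictures are saved under pics/ and viewed, and the job is handed in when it is done.

Besides the shell and the picture viewer there is one more tool, called after "Emit:" by a JSON object that holds its "api" and its "payload". step_arm: Moves the arm, as the interface text tells. Its arguments: {"type":"object","properties":{"rows":{"type":"array"},"force":{"type":"number"}},"required":["rows"]}

```bash
mkdir -p pics; cat > h.py <<'E'
import numpy as np, cv2
from workcell import status, optics, bot, finder
from scipy.spatial.transform import Rotation as R
def snap(cam,fn):
    im=optics.read_camera(cam); cv2.imwrite('pics/'+fn,im[:,:,::-1]); return im
def w_from_c(cam,p):
    T=np.linalg.inv(optics.camera_model(cam)['camera_from_world']); return (T@np.r_[p,1])[:3]
def find(cam,name,n=2):
    o=[]
    for d in finder.find_in(cam,name)[:n]:
        o.append((round(d['confidence'],2),w_from_c(cam,d['xyz']).round(4)))
    return o
def proj(cam,p):
    m=optics.camera_model(cam); c=(m['camera_from_world']@np.r_[p,1])[:3]
    return np.array([m['fx']*c[0]/c[2]+m['cx'],m['fy']*c[1]/c[2]+m['cy']])
def ray_z(cam,uv,z):
    m=optics.camera_model(cam);T=np.linalg.inv(m['camera_from_world'])
    d=T[:3,:3]@np.array([(uv[0]-m['cx'])/m['fx'],(uv[1]-m['cy'])/m['fy'],1]);o=T[:3,3]
    return o+d*(z-o[2])/d[2]
def pose():
    s=status.get_state(); q=s['ee_rot']; return np.array(s['ee_pos']),R.from_quat([q[1],q[2],q[3],q[0]]),s
E
python3 - <<'E'
from h import *
p,r,s=pose(); print(s['time'],p,r.as_matrix().round(3),s['grip_width'])
for c in ['scene','top','wrist']:
    snap(c,c+'0.png')
    m=optics.camera_model(c);print(c,m['fx'],np.linalg.inv(m['camera_from_world']).round(3).tolist())
for n in ['case','release_top','lid_edge','locker','hook','transducer']:
    print(n,'top',find('top',n),'scene',find('scene',n))
print(status.get_state()['time'])
E
```

```text
0.0 [0.16755839 0.60153356 0.23824507] [[ 0.268  0.963 -0.001]
 [ 0.963 -0.268 -0.002]
 [-0.002 -0.    -1.   ]] 1.002534634529543
scene 402.78762151220803 [[-0.065, 0.79, -0.61, 1.306], [0.998, 0.043, -0.05, 0.08], [-0.013, -0.612, -0.791, 1.188], [0.0, 0.0, 0.0, 1.0]]
top 500.1183460418546 [[-0.031, -0.996, 0.087, 0.392], [-1.0, 0.031, -0.002, -0.006], [-0.001, -0.087, -0.996, 1.978], [0.0, 0.0, 0.0, 1.0]]
wrist 276.18836764196857 [[0.27, 0.924, 0.271, 0.097], [0.963, -0.259, -0.077, 0.621], [-0.001, 0.282, -0.959, 0.374], [0.0, 0.0, 0.0, 1.0]]
case top [(0.57, array([0.6162, 0.178 , 0.0712]))] scene [(0.31, array([ 0.6725, -0.3284,  0.0549]))]
release_top top [(0.55, array([0.6468, 0.2743, 0.0398]))] scene [(0.49, array([0.6533, 0.2715, 0.0393])), (0.23, array([0.4538, 0.016 , 0.0542]))]
lid_edge top [(0.87, array([0.6093, 0.1798, 0.0697]))] scene [(0.97, array([0.6343, 0.1799, 0.0695]))]
locker top [(0.96, array([ 0.6003, -0.2256,  0.2973]))] scene [(0.79, array([ 0.6352, -0.2211,  0.2965]))]
hook top [(0.46, array([0.4059, 0.5079, 0.0041]))] scene []
transducer top [(0.51, array([0.4402, 0.0145, 0.0546]))] scene [(0.58, array([0.4526, 0.0178, 0.0521]))]
0.75
```

View pics/top0.png

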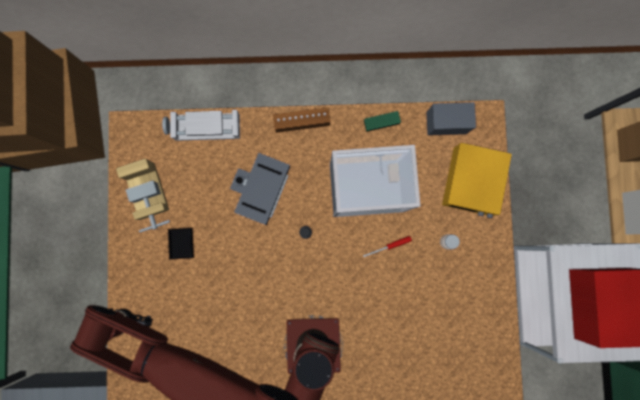

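View pics/scene0.png

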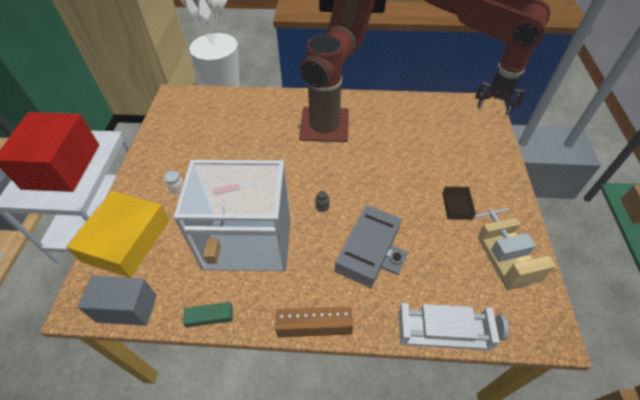

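View pics/wrist0.png

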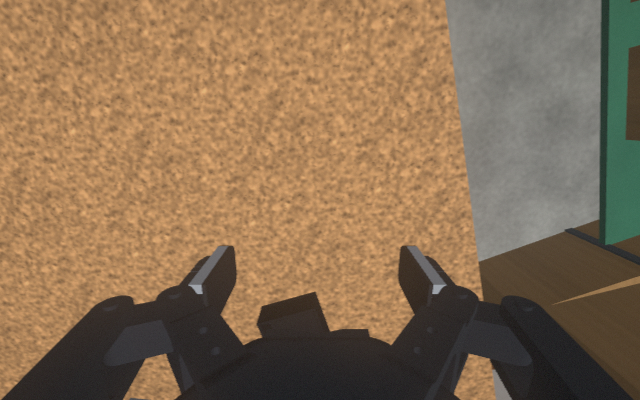

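```bash
python3 - <<'E'
from h import *
a=cv2.imread('pics/top0.png'); b=cv2.imread('pics/scene0.png')
A=cv2.resize(a[140:235,220:440],None,fx=3.5,fy=3.5,interpolation=cv2.INTER_CUBIC)
B=cv2.resize(b[150:290,170:420],None,fx=3.2,fy=3.2,interpolation=cv2.INTER_CUBIC)
cv2.imwrite('pics/topc.png',A);cv2.imwrite('pics/scenec.png',B)
optics.read_camera('top');
for n in ['case','lid_edge','locker']:
    for d in finder.regions_of('top',n)[:1]:
        m=d['mask'].astype(np.uint8); c=max(cv2.findContours(m,0,2)[0],key=cv2.contourArea)
        r=cv2.minAreaRect(c);bx=cv2.boxPoints(r);print(n,d['confidence'],m.sum(),bx.round(1).tolist())
        z={'lid_edge':.068,'case':.068,'locker':.302}[n]
        print(np.array([ray_z('top',p,z) for p in bx]).round(4).tolist())
E
```

```text
case 0.81 2671 [[222.0, 207.39999389648438], [246.39999389648438, 146.60000610351562], [292.79998779296875, 165.10000610351562], [268.3999938964844, 226.0]]
[[0.5395, 0.3327, 0.068], [0.7726, 0.2349, 0.068], [0.6946, 0.0575, 0.068], [0.463, 0.1569, 0.068]]
lid_edge 0.56 2335 [[232.1999969482422, 211.60000610351562], [257.3999938964844, 149.39999389648438], [291.3999938964844, 163.1999969482422], [266.20001220703125, 225.3000030517578]]
[[0.5224, 0.2939, 0.068], [0.76, 0.1924, 0.068], [0.7021, 0.0624, 0.068], [0.4657, 0.1651, 0.068]]
locker 0.69 5756 [[327.6000061035156, 149.6999969482422], [415.5, 143.5], [420.20001220703125, 210.5], [332.29998779296875, 216.60000610351562]]
[[0.7067, -0.0698, 0.302], [0.7185, -0.3691, 0.302], [0.4905, -0.3736, 0.302], [0.479, -0.0778, 0.302]]
```

View pics/topc.png

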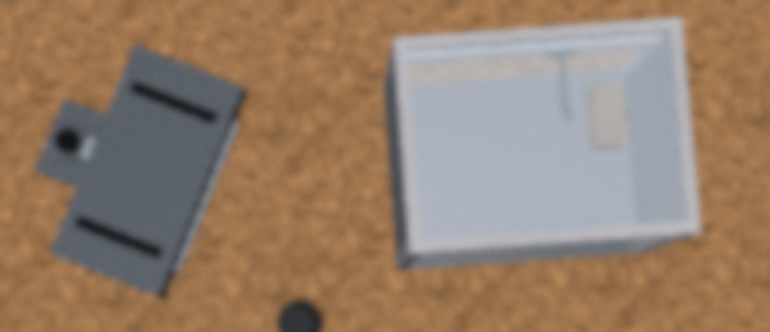

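View pics/scenec.png

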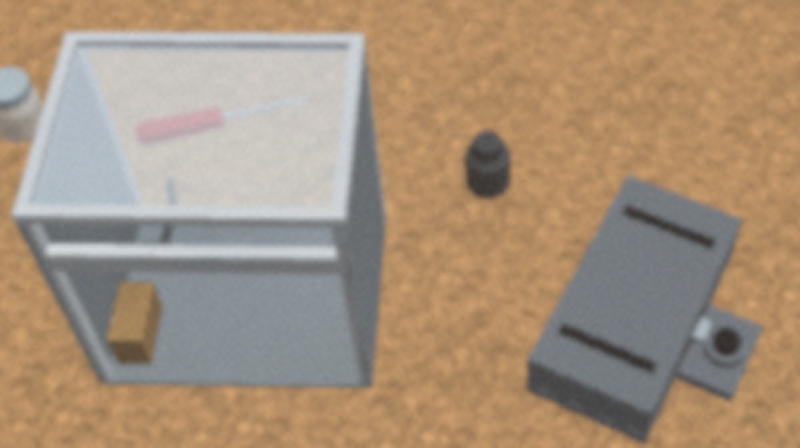

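```bash
python3 - <<'E'
from h import *
f=lambda c,z:ray_z('top',(220+c[0]/3.5,140+c[1]/3.5),z)
g=lambda c,z:ray_z('scene',(170+c[0]/3.2,150+c[1]/3.2),z)
L=np.array([f(c,.068) for c in [(138,45),(245,92),(163,296),(52,250)]]);print('lid',L.round(4).tolist(),L.mean(0))
for i in range(4):
    d=L[(i+1)%4]-L[i];print(np.linalg.norm(d),np.degrees(np.arctan2(d[1],d[0])))
L=np.array([g(c,.068) for c in [(630,178),(740,218),(645,438-20),(530,360)]]);print('lid scene',L.round(4).tolist(),L.mean(0))
print('button',f((68,140),.036),g((727,342),.036))
K=np.array([f(c,.302) for c in [(393,40),(684,18),(700,232),(405,250)]]);print('roof',K.round(4).tolist(),K.mean(0))
for i in range(4):
    d=K[(i+1)%4]-K[i];print(np.linalg.norm(d),np.degrees(np.arctan2(d[1],d[0])))
K=np.array([g(c,.302) for c in [(67,33),(365,33),(347,217),(14,217)]]);print('roof scene',K.round(4).tolist(),K.mean(0))
print('hook base/tip top',f((563,55),.227),f((568,120),.241))
print('hook tip scene',g((170,178),.241))
E
```

```text
lid [[0.7464, 0.1849, 0.068], [0.6903, 0.0683, 0.068], [0.4686, 0.1638, 0.068], [0.5226, 0.2839, 0.068]] [0.6069688  0.17520515 0.068     ]
0.1294438677979989 -115.66266009954657
0.2414467957781853 156.69889611712642
0.13169681377729558 65.79266582994858
0.24470889147853822 -23.850497167778496
lid scene [[0.4767, 0.1757, 0.068], [0.5226, 0.2904, 0.068], [0.7572, 0.1877, 0.068], [0.7022, 0.0771, 0.068]] [0.61467481 0.18269107 0.068     ]
button [0.64734374 0.26867979 0.036     ] [0.65316099 0.27436197 0.036     ]
roof [[0.7002, -0.0856, 0.302], [0.713, -0.3684, 0.302], [0.5046, -0.3736, 0.302], [0.4961, -0.09, 0.302]] [ 0.60344384 -0.22939864  0.302     ]
0.2831501773932576 -87.40809823765161
0.20844649220758302 -178.588600639901
0.2836785066014212 91.72036664839469
0.2041435408769368 1.2474063080001265
roof scene [[0.5102, -0.3692, 0.302], [0.4954, -0.0898, 0.302], [0.7036, -0.0802, 0.302], [0.7192, -0.3594, 0.302]] [ 0.60709338 -0.22465338  0.302     ]
hook base/tip top [ 0.69325562 -0.26048633  0.227     ] [ 0.6249805  -0.26061678  0.241     ]
hook tip scene [ 0.62808979 -0.25864373  0.241     ]
```

Emit:
{"api": "step_arm", "payload": {"rows": [{"x": -12.4, "y": 36.9, "z": 4, "claw": 0}, {"x": -12.4, "y": 36.9, "z": 4, "claw": 0}, {"x": -12.4, "y": 36.9, "z": 4, "claw": 0}, {"x": -12.4, "y": 36.9, "z": 4, "claw": 0}, {"x": -12.4, "y": 36.9, "z": 4, "claw": 0}, {"x": -12.4, "y": 36.9, "z": 4, "claw": 0}, {"x": -12.4, "y": 36.9, "z": 4, "claw": 0}, {"x": -12.4, "y": 36.9, "z": 4, "claw": 0}, {"x": -12.4, "y": 36.9, "z": 4, "claw": 0}, {"x": -12.4, "y": 36.9, "z": 4, "claw": 0}, {"x": -12.4, "y": 36.9, "z": 4, "claw": 0}]}}

```text
invalid input at $.rows[0]: expected keys x, y, z, wx, wy, wz, claw
```

Emit:
{"api": "step_arm", "payload": {"rows": [{"wz": 7.1, "claw": 0}, {"wz": 7.1, "claw": 0}, {"wz": 7.1, "claw": 0}, {"wz": 7.1, "claw": 0}, {"wz": 7.1, "claw": 0}, {"wz": 7.1, "claw": 0}, {"wz": 7.1, "claw": 0}, {"wz": 7.1, "claw": 0}, {"wz": 7.1, "claw": 0}, {"wz": 7.1, "claw": 0}, {"wz": 7.1, "claw": 0}, {"wz": 7.1, "claw": 0}]}}

```text
invalid input at $.rows[0]: expected keys x, y, z, wx, wy, wz, claw
```

```bash
python3 - <<'E'
from h import *
p,r,s=pose(); print(s['time'],p,r.as_matrix().round(3),s['grip_width'],s['q'])
snap('wrist','w1.png')
for n in ['release_top','lid_edge','case']: print(n,find('wrist',n))
E
```

```text
0.95 [0.16777106 0.60205602 0.23932281] [[ 0.268  0.963  0.   ]
 [ 0.963 -0.268  0.   ]
 [ 0.    -0.    -1.   ]] 0.9978219431038912 [ 1.17292606e+00  2.20353047e-01  1.52651120e+00  1.23053561e-05
  1.39468876e+00 -1.26094477e-01]
release_top []
lid_edge []
case []
```

View pics/w1.png

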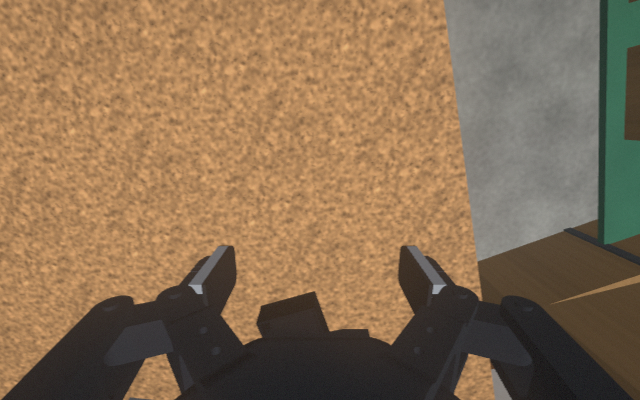

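All keys are required, and nothing moved (same bench view). I'll retry with full rows.

Emit:
{"api": "step_arm", "payload": {"rows": [{"x": -12.4, "y": 36.9, "z": 4, "wx": 0, "wy": 0, "wz": 0, "claw": 0}, {"x": -12.4, "y": 36.9, "z": 4, "wx": 0, "wy": 0, "wz": 0, "claw": 0}, {"x": -12.4, "y": 36.9, "z": 4, "wx": 0, "wy": 0, "wz": 0, "claw": 0}, {"x": -12.4, "y": 36.9, "z": 4, "wx": 0, "wy": 0, "wz": 0, "claw": 0}, {"x": -12.4, "y": 36.9, "z": 4, "wx": 0, "wy": 0, "wz": 0, "claw": 0}, {"x": -12.4, "y": 36.9, "z": 4, "wx": 0, "wy": 0, "wz": 0, "claw": 0}, {"x": -12.4, "y": 36.9, "z": 4, "wx": 0, "wy": 0, "wz": 0, "claw": 0}, {"x": -12.4, "y": 36.9, "z": 4, "wx": 0, "wy": 0, "wz": 0, "claw": 0}, {"x": -12.4, "y": 36.9, "z": 4, "wx": 0, "wy": 0, "wz": 0, "claw": 0}, {"x": -12.4, "y": 36.9, "z": 4, "wx": 0, "wy": 0, "wz": 0, "claw": 0}, {"x": -12.4, "y": 36.9, "z": 4, "wx": 0, "wy": 0, "wz": 0, "claw": 0}, {"x": -12.4, "y": 36.9, "z": 4, "wx": 0, "wy": 0, "wz": 0, "claw": 0}]}}

```text
time: 2.15
ee_pos: [0.5559, 0.3385, 0.1913]
ee_rot: [0.0, 0.796, 0.605, 0.0]
force: [1.0, 0.2, 0.3]
grip_width: 0.001
```

Emit:
{"api": "step_arm", "payload": {"rows": [{"x": 0, "y": 0, "z": 0, "wx": 0, "wy": 0, "wz": 7.1, "claw": 0}, {"x": 0, "y": 0, "z": 0, "wx": 0, "wy": 0, "wz": 7.1, "claw": 0}, {"x": 0, "y": 0, "z": 0, "wx": 0, "wy": 0, "wz": 7.1, "claw": 0}, {"x": 0, "y": 0, "z": 0, "wx": 0, "wy": 0, "wz": 7.1, "claw": 0}, {"x": 0, "y": 0, "z": 0, "wx": 0, "wy": 0, "wz": 7.1, "claw": 0}, {"x": 0, "y": 0, "z": 0, "wx": 0, "wy": 0, "wz": 7.1, "claw": 0}, {"x": 0, "y": 0, "z": 0, "wx": 0, "wy": 0, "wz": 7.1, "claw": 0}, {"x": 0, "y": 0, "z": 0, "wx": 0, "wy": 0, "wz": 7.1, "claw": 0}, {"x": 0, "y": 0, "z": 0, "wx": 0, "wy": 0, "wz": 7.1, "claw": 0}, {"x": 0, "y": 0, "z": 0, "wx": 0, "wy": 0, "wz": 7.1, "claw": 0}, {"x": 0, "y": 0, "z": 0, "wx": 0, "wy": 0, "wz": 7.1, "claw": 0}, {"x": 0, "y": 0, "z": 0, "wx": 0, "wy": 0, "wz": 7.1, "claw": 0}]}}

```text
time: 3.15
ee_pos: [0.5544, 0.3398, 0.1913]
ee_rot: [-0.0, 0.995, -0.097, -0.0]
force: [0.1, 0.6, 0.5]
grip_width: 0.001
```

```bash
python3 - <<'E'
from h import *
p,r,s=pose(); print(s['time'],p,r.as_matrix().round(3),s['grip_width'],s['q'])
snap('wrist','w2.png')
for n in ['release_top','lid_edge','case']: print(n,find('wrist',n))
E
```

```text
3.15 [0.55438691 0.33984526 0.1912792 ] [[ 0.981 -0.193 -0.   ]
 [-0.193 -0.981  0.   ]
 [-0.    -0.    -1.   ]] 0.000626013205694762 [4.28744377e-01 3.14798343e-01 1.50410593e+00 3.33649371e-05
 1.32272009e+00 6.22904582e-01]
release_top [(0.85, array([0.648 , 0.272 , 0.0419]))]
lid_edge [(0.82, array([0.668 , 0.2146, 0.0728]))]
case [(0.62, array([0.6523, 0.2406, 0.0431]))]
```

View pics/w2.png

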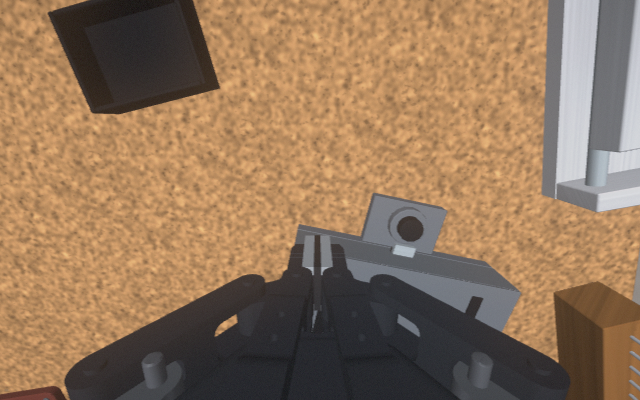

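```bash
python3 - <<'E'
from h import *
f=lambda u,z:ray_z('wrist',u,z)
print(f((410,229),.036), f((375,194),.016),f((446,209),.016))
d=f((446,209),.016)-f((375,194),.016);print(np.degrees(np.arctan2(d[1],d[0])),np.linalg.norm(d))
d=f((486,263),.068)-f((297,226),.068);print(np.degrees(np.arctan2(d[1],d[0])),np.linalg.norm(d))
p,r,s=pose();print(r.inv().apply(f((410,229),.036)-p))
E
```

```text
[0.6477425 0.2729254 0.036    ] [0.61724213 0.31487436 0.016     ] [0.69754507 0.28111811 0.016     ]
-22.80000026414717 0.08710939906432652
-22.50737030320253 0.20125414195199862
[0.10401201 0.04868682 0.15527307]
```

Emit:
{"api": "step_arm", "payload": {"rows": [{"x": 26.5, "y": 11.2, "z": 20, "wx": 0, "wy": 0, "wz": 0, "claw": 0}, {"x": 26.5, "y": 11.2, "z": 20, "wx": 0, "wy": 0, "wz": 0, "claw": 0}, {"x": 26.5, "y": 11.2, "z": 20, "wx": 0, "wy": 0, "wz": 0, "claw": 0}, {"x": 26.5, "y": 11.2, "z": 20, "wx": 0, "wy": 0, "wz": 0, "claw": 0}, {"x": 0, "y": 0, "z": 24, "wx": 0, "wy": 0, "wz": 6.4, "claw": 0}, {"x": 0, "y": 0, "z": 24, "wx": 0, "wy": 0, "wz": 6.4, "claw": 0}, {"x": 0, "y": 0, "z": 0, "wx": 0, "wy": 0, "wz": 0, "claw": 0}]}}

```text
time: 3.93
ee_pos: [0.6466, 0.2741, 0.0566]
ee_rot: [0.002, 0.979, -0.205, -0.004]
force: [-1.4, -0.1, -1.6]
grip_width: -0.004
```

```bash
python3 - <<'E'
from h import *
p,r,s=pose(); print(s['time'],p,r.as_matrix().round(3),s['force'])
snap('wrist','w3.png')
print(proj('wrist',p+[0,0,-.008]),proj('wrist',[.648,.2725,.036]))
E
```

```text
3.9333 [0.64656602 0.27405305 0.05658927] [[ 0.916 -0.402 -0.01 ]
 [-0.402 -0.916 -0.003]
 [-0.008  0.007 -1.   ]] [-1.42274362 -0.0950983  -1.61120816]
[318.1420059  248.03803605] [321.27181958 240.14902573]
```

View pics/w3.png

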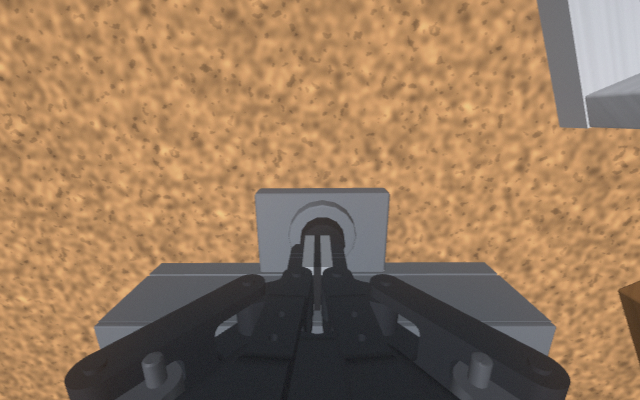

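Emit:
{"api": "step_arm", "payload": {"rows": [{"x": 1, "y": -3, "z": 7, "wx": 0, "wy": 0, "wz": 0, "claw": 0}, {"x": 0, "y": 0, "z": 7, "wx": 0, "wy": 0, "wz": 0, "claw": 0}, {"x": 0, "y": 0, "z": 7, "wx": 0, "wy": 0, "wz": 0, "claw": 0}, {"x": 0, "y": 0, "z": 1, "wx": 0, "wy": 0, "wz": 0, "claw": 0}, {"x": 0, "y": 0, "z": 0, "wx": 0, "wy": 0, "wz": 0, "claw": 0}]}}

```text
time: 4.4
ee_pos: [0.6532, 0.2791, 0.0426]
ee_rot: [-0.001, 0.979, -0.204, 0.001]
force: [1.2, 1.9, 3.6]
grip_width: 0.001
```

```bash
python3 - <<'E'
from h import *
p,r,s=pose(); print(s['time'],p,s['force'])
snap('wrist','w4.png')
E
```

```text
4.4 [0.6532231  0.27914372 0.04260935] [1.16196947 1.88344421 3.60638229]
```

View pics/w4.png

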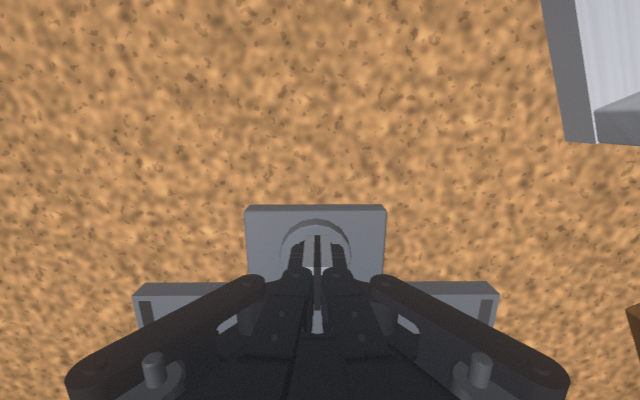

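Emit:
{"api": "step_arm", "payload": {"rows": [{"x": 0, "y": 0, "z": 4, "wx": 0, "wy": 0, "wz": 0, "claw": 0}, {"x": 0, "y": 0, "z": 3, "wx": 0, "wy": 0, "wz": 0, "claw": 0}, {"x": 0, "y": 0, "z": 0, "wx": 0, "wy": 0, "wz": 0, "claw": 0}, {"x": 0, "y": 0, "z": 0, "wx": 0, "wy": 0, "wz": 0, "claw": 0}]}}

```text
time: 4.78
ee_pos: [0.6536, 0.2793, 0.0397]
ee_rot: [-0.001, 0.979, -0.204, 0.001]
force: [-9.3, -0.8, 22.4]
grip_width: 0.007
```

```bash
python3 - <<'E'
from h import *
p,r,s=pose(); print(s['time'],p,s['force'])
a=snap('scene','s2.png')
for n in ['lid_edge','case','spanner_grip','spanner_eye']: print(n,find('scene',n))
B=cv2.resize(a[150:290,280:450,::-1],None,fx=4,fy=4,interpolation=cv2.INTER_CUBIC);cv2.imwrite('pics/s2c.png',B)
E
```

```text
4.7833 [0.65359828 0.27926848 0.0396859 ] [-9.25776779 -0.76090596 22.35330611]
lid_edge [(0.8, array([0.5773, 0.0838, 0.0793]))]
case [(0.69, array([0.6091, 0.1358, 0.02  ])), (0.49, array([0.6221, 0.1871, 0.0516]))]
spanner_grip [(0.57, array([0.6225, 0.1844, 0.0496]))]
spanner_eye [(0.9, array([0.6223, 0.187 , 0.0445]))]
```

View pics/s2c.png

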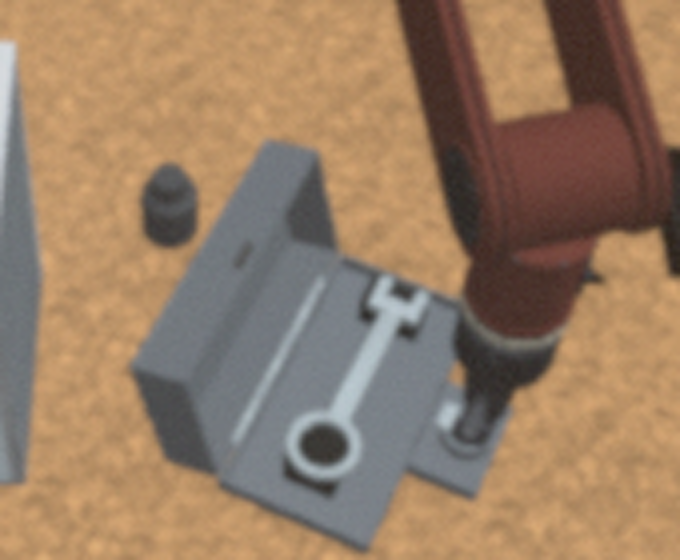

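Emit:
{"api": "step_arm", "payload": {"rows": [{"x": 0, "y": 0, "z": -25, "wx": 0, "wy": 0, "wz": 0, "claw": 0}, {"x": 0, "y": 0, "z": -35, "wx": 0, "wy": 0, "wz": 0, "claw": 0.3}, {"x": 0, "y": 0, "z": -35, "wx": 0, "wy": 0, "wz": -7, "claw": 0.7}, {"x": -10, "y": 0, "z": -35, "wx": 0, "wy": 0, "wz": -7, "claw": 0.7}, {"x": -10, "y": 0, "z": -10, "wx": 0, "wy": 0, "wz": -7, "claw": 0.7}, {"x": -10, "y": 0, "z": 0, "wx": 0, "wy": 0, "wz": -7, "claw": 0.7}, {"x": -10, "y": 0, "z": 0, "wx": 0, "wy": 0, "wz": -7, "claw": 0.7}, {"x": -10, "y": 0, "z": 0, "wx": 0, "wy": 0, "wz": -7, "claw": 0.7}, {"x": -10, "y": 0, "z": 0, "wx": 0, "wy": 0, "wz": -7, "claw": 0.7}, {"x": -10, "y": 0, "z": 0, "wx": 0, "wy": 0, "wz": -7, "claw": 0.7}, {"x": -10, "y": 0, "z": 0, "wx": 0, "wy": 0, "wz": -7, "claw": 0.7}, {"x": -10, "y": 0, "z": 0, "wx": 0, "wy": 0, "wz": -7, "claw": 0.7}]}}

```text
time: 6.03
ee_pos: [0.5671, 0.2611, 0.174]
ee_rot: [0.0, 0.918, 0.397, -0.001]
force: [-0.0, 1.0, 0.1]
grip_width: 0.7
```

Emit:
{"api": "step_arm", "payload": {"rows": [{"x": -10, "y": -20, "z": 0, "wx": 0, "wy": 0, "wz": -7, "claw": 0.7}, {"x": -10, "y": -20, "z": 0, "wx": 0, "wy": 0, "wz": -7, "claw": 0.7}, {"x": -10, "y": -20, "z": 0, "wx": 0, "wy": 0, "wz": -6, "claw": 0.7}, {"x": -10, "y": -20, "z": 0, "wx": 0, "wy": 0, "wz": 0, "claw": 0.7}, {"x": 0, "y": 0, "z": 0, "wx": 0, "wy": 0, "wz": 0, "claw": 0.7}]}}

```text
time: 6.45
ee_pos: [0.476, 0.2716, 0.1734]
ee_rot: [-0.001, 0.836, 0.549, -0.002]
force: [1.8, -0.6, -0.3]
grip_width: 0.701
```

```bash
python3 - <<'E'
from h import *
p,r,s=pose(); print(s['time'],p,r.as_matrix().round(3),s['grip_width'],s['q'])
snap('wrist','w5.png')
for n in ['spanner_grip','spanner_eye']: print(n,find('wrist',n),[len(finder.regions_of('wrist',n))])
E
```

```text
6.45 [0.47604265 0.27163618 0.17340821] [[ 0.398  0.917 -0.004]
 [ 0.917 -0.398 -0.001]
 [-0.003 -0.003 -1.   ]] 0.7008905698858499 [ 3.74429379e-01  9.77488028e-02  1.79186017e+00  3.47544127e-04
  1.25639066e+00 -7.87322412e-01]
spanner_grip [(0.91, array([0.5541, 0.2062, 0.048 ]))] [2]
spanner_eye [(0.92, array([0.5538, 0.2034, 0.0499]))] [1]
```

View pics/w5.png

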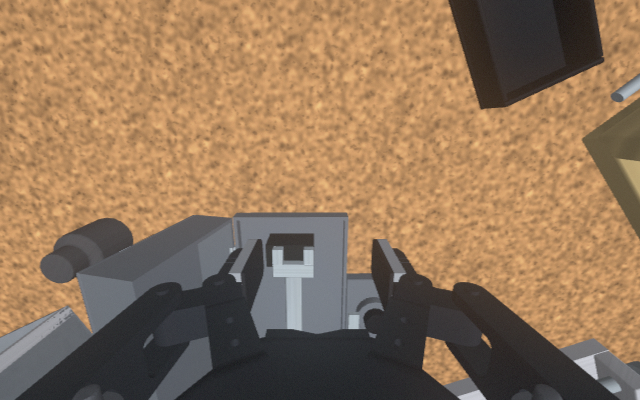

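```bash
python3 - <<'E'
from h import *
im=cv2.imread('pics/w5.png');B=cv2.resize(im[220:345,220:360],None,fx=5,fy=4.5,interpolation=cv2.INTER_CUBIC)
cv2.imwrite('pics/w5c.png',B)
a=snap('scene','s3.png');cv2.imwrite('pics/s3c.png',cv2.resize(a[190:290,310:430,::-1],None,fx=6,fy=6,interpolation=cv2.INTER_CUBIC))
a=snap('top','t3.png');cv2.imwrite('pics/t3c.png',cv2.resize(a[140:230,220:310,::-1],None,fx=6,fy=6,interpolation=cv2.INTER_CUBIC))
for n in ['spanner_grip','spanner_eye']: print(n,find('top',n),find('scene',n))
E
```

```text
spanner_grip [(0.66, array([0.6083, 0.1866, 0.0469]))] [(0.84, array([0.6218, 0.1856, 0.0493]))]
spanner_eye [(0.71, array([0.6054, 0.1794, 0.0403]))] [(0.66, array([0.6213, 0.1877, 0.0475]))]
```

View pics/w5c.png

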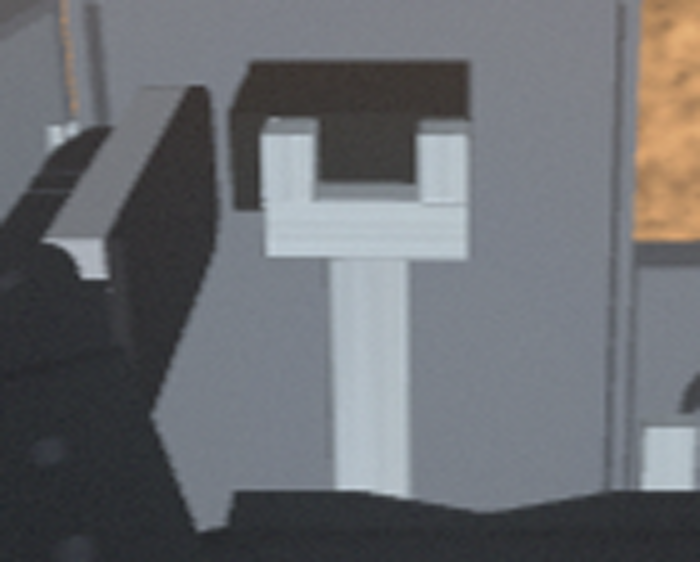

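View pics/s3c.png

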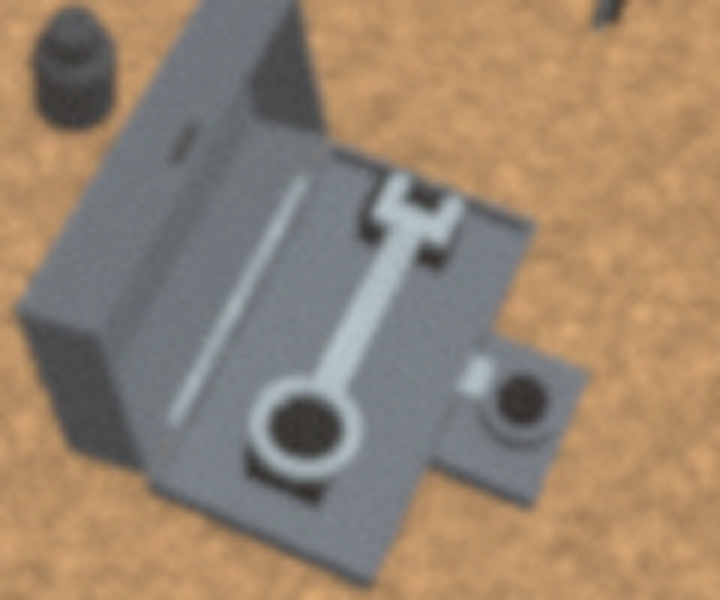

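View pics/t3c.png

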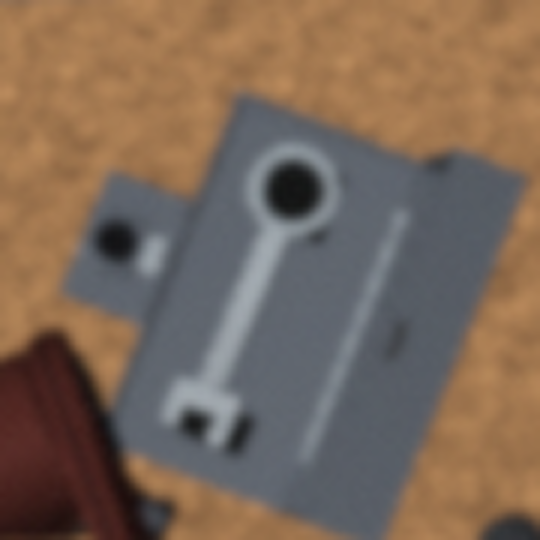

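```bash
python3 - <<'E'
from h import *
A=ray_z('wrist',(293.8,277.8),.046);B=ray_z('wrist',(294.6,328.9),.046)
u=(B-A)[:2];ang=np.degrees(np.arctan2(u[1],u[0]));u/=np.linalg.norm(u);print('wrist jawjoint',A,B,ang)
print('grip wrist',A[:2]+.027*u,'eye',A[:2]+.139*u)
e1=ray_z('scene',(310+305/6,190+427/6),.044);e2=ray_z('top',(220+292/6,140+188/6),.044)
print('eyes',e1,e2)
j2=ray_z('top',(220+207/6,140+385/6),.046);print('j top',j2)
j1=ray_z('scene',(310+408/6,190+228/6),.046);print('j sc',j1)
for e,j in((e1,j1),(e2,j2)):
    d=e-j;print(np.linalg.norm(d),np.degrees(np.arctan2(d[1],d[0])), j[:2]+.027*(d/np.linalg.norm(d))[:2])
E
```

```text
wrist jawjoint [0.55558108 0.21090693 0.046     ] [0.61665828 0.18342348 0.046     ] -24.226738646697964
grip wrist [0.58020316 0.19982751] eye [0.68233917 0.15386846]
eyes [0.67988029 0.15692229 0.044     ] [0.67679649 0.15290677 0.044     ]
j top [0.54990748 0.21063451 0.046     ]
j sc [0.55202259 0.21419526 0.046     ]
0.14011347450007663 -24.12966245818252 [0.57666089 0.20315871]
0.13941775591329375 -24.46300549750767 [0.57448113 0.19945481]
```

Emit:
{"api": "step_arm", "payload": {"rows": [{"x": -6, "y": 30.4, "z": 15, "wx": 0, "wy": 0, "wz": 0.7, "claw": 0.7}, {"x": -6, "y": 30.4, "z": 15, "wx": 0, "wy": 0, "wz": 0, "claw": 0.7}, {"x": -6, "y": 30.4, "z": 15, "wx": 0, "wy": 0, "wz": 0, "claw": 0.7}, {"x": -6, "y": 30.4, "z": 15, "wx": 0, "wy": 0, "wz": 0, "claw": 0.7}, {"x": 0, "y": 0, "z": 24, "wx": 0, "wy": 0, "wz": 0, "claw": 0.7}, {"x": 0, "y": 0, "z": 24, "wx": 0, "wy": 0, "wz": 0, "claw": 0.7}, {"x": 0, "y": 0, "z": 20, "wx": 0, "wy": 0, "wz": 0, "claw": 0.7}, {"x": 0, "y": 0, "z": 0, "wx": 0, "wy": 0, "wz": 0, "claw": 0.7}]}}

```text
time: 7.67
ee_pos: [0.578, 0.199, 0.041]
ee_rot: [-0.002, 0.84, 0.542, -0.004]
force: [-1.0, -1.2, -1.2]
grip_width: 0.7
```

```bash
python3 - <<'E'
from h import *
p,r,s=pose(); print(s['time'],p,r.as_matrix().round(3),s['force'],s['q'])
snap('wrist','w6.png')
print(r.inv().apply(np.array([.578,.201,.030])-p))
E
```

```text
7.6667 [0.57796453 0.19904357 0.04098388] [[ 0.412  0.911 -0.009]
 [ 0.911 -0.412 -0.002]
 [-0.005 -0.007 -1.   ]] [-0.97935628 -1.23916323 -1.18895943] [ 2.02741614e-01  4.07378234e-01  1.69353720e+00 -3.38098353e-05
  1.04958548e+00 -9.43597326e-01]
[ 0.00185511 -0.00069433  0.01097957]
```

View pics/w6.png

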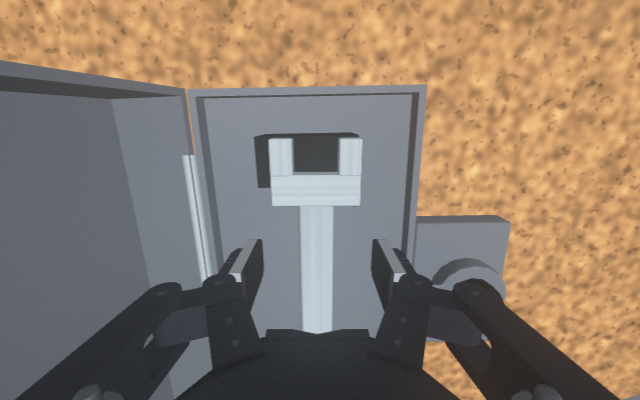

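Emit:
{"api": "step_arm", "payload": {"rows": [{"x": 0, "y": 0, "z": 8, "wx": 0, "wy": 0, "wz": 0, "claw": 0.7}, {"x": 0, "y": 0, "z": 0, "wx": 0, "wy": 0, "wz": 0, "claw": 0.5}, {"x": 0, "y": 0, "z": 0, "wx": 0, "wy": 0, "wz": 0, "claw": 0.3}, {"x": 0, "y": 0, "z": 0, "wx": 0, "wy": 0, "wz": 0, "claw": 0}, {"x": 0, "y": 0, "z": 0, "wx": 0, "wy": 0, "wz": 0, "claw": 0}, {"x": 0, "y": 0, "z": 0, "wx": 0, "wy": 0, "wz": 0, "claw": 0}, {"x": 0, "y": 0, "z": 0, "wx": 0, "wy": 0, "wz": 0, "claw": 0}], "force": 100}}

```text
time: 8.3
ee_pos: [0.5824, 0.2005, 0.0401]
ee_rot: [0.0, 0.84, 0.543, 0.001]
force: [-2.6, -0.7, 6.3]
grip_width: 0.177
```

```bash
python3 - <<'E'
from h import *
p,r,s=pose(); print(s['time'],p,r.as_matrix().round(3),s['force'],s['q'],s['grip_width'])
E
```

```text
8.3 [0.58241864 0.20049097 0.04008356] [[ 0.411  0.912  0.002]
 [ 0.912 -0.411  0.   ]
 [ 0.001  0.002 -1.   ]] [-2.55004423 -0.67839213  6.32176146] [ 2.03654732e-01  4.10967779e-01  1.69062110e+00 -1.65598296e-04
  1.03790281e+00 -9.43567051e-01] 0.17697576183097802
```

Emit:
{"api": "step_arm", "payload": {"rows": [{"x": 0, "y": 0, "z": 0, "wx": 0, "wy": 0, "wz": 0, "claw": 0.5}, {"x": 0, "y": 0, "z": 0, "wx": 0, "wy": 0, "wz": 0, "claw": 0.5}, {"x": 0, "y": 0, "z": 5, "wx": 0, "wy": 0, "wz": 0, "claw": 0.5}, {"x": 0, "y": 0, "z": 4, "wx": 0, "wy": 0, "wz": 0, "claw": 0.5}, {"x": 0, "y": 0, "z": 0, "wx": 0, "wy": 0, "wz": 0, "claw": 0.5}, {"x": 0, "y": 0, "z": 0, "wx": 0, "wy": 0, "wz": 0, "claw": 0.5}], "force": 100}}

```text
time: 8.8
ee_pos: [0.5809, 0.2002, 0.0284]
ee_rot: [-0.0, 0.84, 0.543, -0.001]
force: [-0.8, 0.1, -0.3]
grip_width: 0.502
```

```bash
python3 - <<'E'
from h import *
p,r,s=pose(); print(s['time'],p,s['force'],s['grip_width'])
snap('wrist','w7.png')
E
```

```text
8.8 [0.58085212 0.20016795 0.0283908 ] [-0.8394827   0.08411022 -0.29875944] 0.5020184512117846
```

View pics/w7.png

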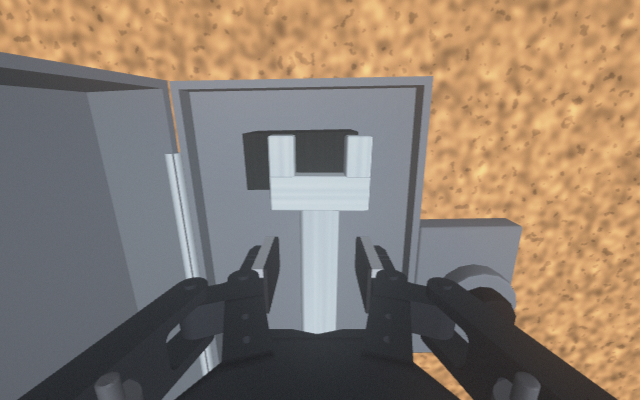

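Handle (x 302–338) is centred between the pads (266–370), and the TCP is at 28 mm. I'll close and lift a little.

Emit:
{"api": "step_arm", "payload": {"rows": [{"x": 0, "y": 0, "z": 0, "wx": 0, "wy": 0, "wz": 0, "claw": 0}, {"x": 0, "y": 0, "z": 0, "wx": 0, "wy": 0, "wz": 0, "claw": 0}, {"x": 0, "y": 0, "z": 0, "wx": 0, "wy": 0, "wz": 0, "claw": 0}, {"x": 0, "y": 0, "z": 0, "wx": 0, "wy": 0, "wz": 0, "claw": 0}, {"x": 0, "y": 0, "z": 0, "wx": 0, "wy": 0, "wz": 0, "claw": 0}, {"x": 0, "y": 0, "z": -10, "wx": 0, "wy": 0, "wz": 0, "claw": 0}, {"x": 0, "y": 0, "z": -20, "wx": 0, "wy": 0, "wz": 0, "claw": 0}, {"x": 0, "y": 0, "z": -25, "wx": 0, "wy": 0, "wz": 0, "claw": 0}, {"x": 0, "y": 0, "z": -25, "wx": 0, "wy": 0, "wz": 0, "claw": 0}, {"x": 0, "y": 0, "z": -25, "wx": 0, "wy": 0, "wz": 0, "claw": 0}, {"x": 0, "y": 0, "z": -25, "wx": 0, "wy": 0, "wz": 0, "claw": 0}, {"x": 0, "y": 0, "z": -10, "wx": 0, "wy": 0, "wz": 0, "claw": 0}], "force": 100}}

```text
time: 9.85
ee_pos: [0.583, 0.2006, 0.1736]
ee_rot: [0.001, 0.84, 0.543, 0.002]
force: [1.3, 0.3, -2.1]
grip_width: 0.185
```

```bash
python3 - <<'E'
from h import *
p,r,s=pose(); print(s['time'],p,r.as_matrix().round(3),s['force'],s['moment'],s['grip_width'],s['q'])
snap('wrist','w8.png')
a=snap('scene','s8.png');cv2.imwrite('pics/s8c.png',cv2.resize(a[120:290,170:440,::-1],None,fx=2.9,fy=2.9,interpolation=cv2.INTER_CUBIC))
for n in ['driver','screw_box','transducer','jar']: print(n,find('scene',n))
E
```

```text
9.85 [0.5830484  0.20064936 0.17356622] [[ 0.411  0.912  0.005]
 [ 0.912 -0.411  0.001]
 [ 0.003  0.004 -1.   ]] [ 1.25461771  0.30146372 -2.06773191] [0.06329609 0.04944027 0.01502752] 0.18545631168532786 [ 2.03587848e-01  2.49393402e-01  1.61862354e+00  7.12502303e-05
  1.26852496e+00 -9.43610945e-01]
driver [(0.53, array([ 0.6371, -0.2187,  0.2974]))]
screw_box [(0.61, array([ 0.6726, -0.3273,  0.0558])), (0.56, array([ 0.6361, -0.2234,  0.2986]))]
transducer [(0.48, array([0.4506, 0.0174, 0.0514]))]
jar []
```

View pics/w8.png

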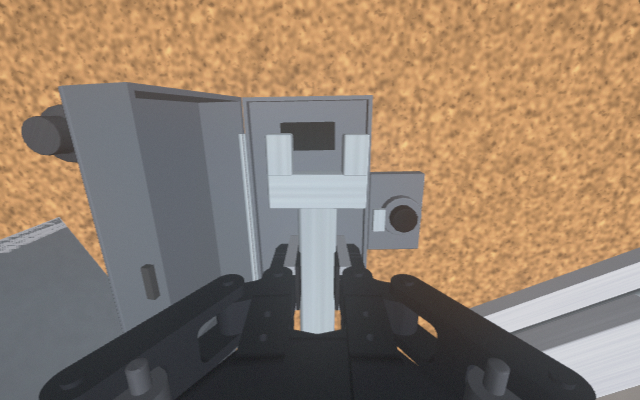

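View pics/s8c.png

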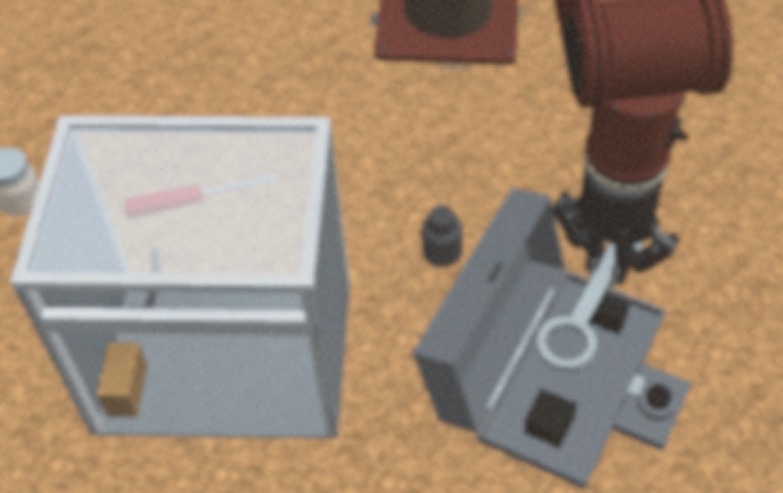

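```bash
cat > data.py <<'E'
import numpy as np
D=[([1.17292606,.220353,1.5265112,0,1.39468876,-.12609],[.16777,.60206,.23932]),
([.428744,.314798,1.504106,0,1.32272,.6229],[.55439,.33985,.19128]),
([.374429,.0977488,1.79186,0,1.25639,-.7873],[.47604,.27164,.17341]),
([.2027416,.407378,1.693537,0,1.0495855,-.943597],[.57796,.19904,.04098]),
([.203655,.410968,1.690621,0,1.037903,-.943567],[.58242,.20049,.04008]),
([.203588,.249393,1.618624,0,1.268525,-.943611],[.58305,.20065,.17357])]
E
python3 - <<'E'
from h import *; from data import D
from scipy.optimize import least_squares
def res(x):
    a1,L2,L3,a3,h,o=x;out=[]
    for q,p in D:
        r=a1+L2*np.sin(q[1])+L3*np.sin(q[1]+q[2])+a3*np.cos(q[1]+q[2])
        z=h+L2*np.cos(q[1])+L3*np.cos(q[1]+q[2])-a3*np.sin(q[1]+q[2])
        c,s=np.cos(q[0]),np.sin(q[0]);out+= [r*c-o*s-p[0],r*s+o*c-p[1],z-p[2]]
    return out
s=least_squares(res,[0,.4,.4,0,.1,.08]);print(s.x,np.abs(s.fun).max(),np.linalg.svd(s.jac)[1])
f=lambda c,z:ray_z('scene',(170+c[0]/2.9,120+c[1]/2.9),z)
print('driver',f((125,207),.012),f((200,190),.012),f((275,178),.008))
print('box',f((110,345),.05),f((147,345),.05),f((135,415),.004),f((98,408),.004))
E
```

```text
[-0.00110662  0.4163011   0.54944991  0.05876495 -0.01276436  0.07861585] 0.0019100269973783002 [4.23314319 3.45620754 2.44948974 0.23463321 0.23372957 0.15951811]
driver [ 0.40077287 -0.39193327  0.012     ] [ 0.36750462 -0.30034397  0.012     ] [ 0.33875383 -0.20653245  0.008     ]
box [ 0.62967045 -0.34840494  0.05      ] [ 0.62726074 -0.30606044  0.05      ] [ 0.69265455 -0.31537046  0.004     ] [ 0.68624763 -0.35977097  0.004     ]
```

Emit:
{"api": "step_arm", "payload": {"rows": [{"x": -14, "y": -18, "z": -13, "wx": 0, "wy": 0, "wz": 0, "claw": 0}, {"x": -20, "y": -26, "z": -13, "wx": 0, "wy": 0, "wz": 0, "claw": 0}, {"x": -20, "y": -26, "z": -13, "wx": 0, "wy": 0, "wz": 0, "claw": 0}, {"x": -20, "y": -26, "z": -13, "wx": 0, "wy": 0, "wz": 0, "claw": 0}, {"x": -20, "y": -26, "z": -13, "wx": 0, "wy": 0, "wz": 0, "claw": 0}, {"x": -14, "y": -26, "z": -13, "wx": 0, "wy": 0, "wz": -6.7, "claw": 0}, {"x": 0, "y": 0, "z": 0, "wx": 0, "wy": 0, "wz": -6.7, "claw": 0}, {"x": 0, "y": 0, "z": 0, "wx": 0, "wy": 0, "wz": -6.7, "claw": 0}, {"x": 0, "y": 0, "z": 0, "wx": 0, "wy": 0, "wz": -6.7, "claw": 0}]}}

```text
time: 10.9
ee_pos: [0.4012, 0.1625, 0.2462]
ee_rot: [-0.0, 0.689, 0.725, -0.001]
force: [-0.2, -0.6, -2.4]
grip_width: 0.189
```

Emit:
{"api": "step_arm", "payload": {"rows": [{"x": 0, "y": 0, "z": 0, "wx": -5, "wy": 0, "wz": 0, "claw": 0}, {"x": 0, "y": 0, "z": 0, "wx": -6, "wy": 0, "wz": 0, "claw": 0}, {"x": 0, "y": 0, "z": 0, "wx": -6, "wy": 0, "wz": 0, "claw": 0}, {"x": 0, "y": 0, "z": 0, "wx": -6, "wy": 0, "wz": 0, "claw": 0}, {"x": 0, "y": 0, "z": 0, "wx": -5, "wy": 0, "wz": 0, "claw": 0}, {"x": 0, "y": 0, "z": 0, "wx": 0, "wy": 0, "wz": 0, "claw": 0}]}}

```text
time: 11.4
ee_pos: [0.3986, 0.1623, 0.2425]
ee_rot: [0.166, 0.671, 0.702, 0.173]
force: [-1.2, -0.1, -3.9]
grip_width: 0.189
```

```bash
python3 - <<'E'
from h import *
p,r,s=pose(); print(s['time'],p,r.as_matrix().round(3).tolist(),s['force'],s['moment'],s['grip_width'],s['q'])
a=snap('scene','s9.png');cv2.imwrite('pics/s9c.png',cv2.resize(a[50:290,170:440,::-1],None,fx=2.5,fy=2.5,interpolation=cv2.INTER_CUBIC))
E
```

```text
11.4 [0.39860609 0.16230289 0.24247529] [[-0.045, 0.884, 0.466], [0.999, 0.041, 0.02], [-0.001, 0.466, -0.885]] [-1.15118751 -0.0961221  -3.87684065] [-0.05869573  0.61370718 -0.07872252] 0.18863369481620862 [ 0.29043144 -0.68417156  2.34107871 -0.13482805  1.0162035  -1.28231256]
```

View pics/s9c.png

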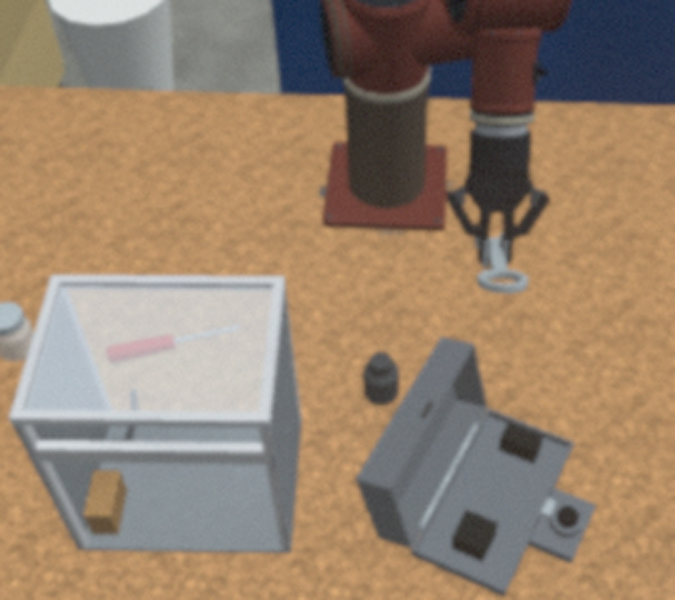

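```bash
cat > kin.py <<'E'
import numpy as np
from scipy.spatial.transform import Rotation as R
from data import D
Rz=lambda a:R.from_euler('z',a).as_matrix(); Ry=lambda a:R.from_euler('y',a).as_matrix()
FL=np.diag([-1,-1,1.])
def fk(q,x):
    a1,L2,L3,a3,d1,d6,o,o2=x
    A=Rz(q[0]);B=A@Ry(q[1]);C=B@Ry(q[2]);E=C@Rz(q[3]);F=E@Ry(q[4]);G=F@Rz(q[5])@FL
    w=A@np.array([a1,o,d1])+B@np.array([0,0,L2])+C@np.array([a3,0,L3])
    p=w+F@np.array([0,o2,d6])
    return p,G,w,A@np.array([a1,o,d1])+B@np.array([0,0,L2])
E
cat >> data.py <<'E'
D.append(([ 0.29043144, -0.68417156,  2.34107871, -0.13482805,  1.0162035,  -1.28231256],[0.39860609,0.16230289,0.24247529]))
E
python3 - <<'E'
from kin import *
from scipy.optimize import least_squares
x0=[0,.416,.549,.0,.3,.3,.04,.04]
q,p=D[-1];print(fk(q,x0)[1].round(3))
def res(x): return np.concatenate([fk(q,x)[0]-p for q,p in D])
s=least_squares(res,x0);print(s.x.round(4),np.abs(s.fun).max(),np.linalg.svd(s.jac)[1].round(4))
for fix in (0,1):
    g=(lambda y:res(np.r_[y[:6],y[6]*(1-fix),y[6]*fix]))
    s=least_squares(g,[0,.416,.549,0,.3,.3,.08]);print(fix,s.x.round(4),np.abs(s.fun).max(),np.linalg.svd(s.jac)[1].round(4))
E
```

```text
[[-0.045  0.884  0.466]
 [ 0.999  0.041  0.02 ]
 [-0.001  0.466 -0.885]]
[-0.      0.4116  0.5477  0.0524  0.3112  0.326   0.0786  0.    ] 9.293222146572466e-05 [5.2261 3.7533 3.7391 0.6651 0.2975 0.2688 0.1099 0.0663]
0 [-0.      0.4116  0.5477  0.0524  0.3112  0.326   0.0786] 9.300947468787735e-05 [5.226  3.7518 2.646  0.6644 0.2935 0.2685 0.1098]
1 [-0.0127  0.4074  0.5594  0.044   0.3118  0.3255  0.0786] 0.005395942272315157 [5.2261 3.7519 2.6457 0.6643 0.2932 0.2686 0.1099]
```

```bash
cat >> kin.py <<'E'
X=[0,.4116,.5477,.0524,.3112,.326,.0786,0]
LO=np.array([-2.98,-.91,.09,-1.24,.2,-2.68]);HI=np.array([2.98,2.08,2.57,4.39,2.65,2.68])
from scipy.optimize import least_squares
def tool(phi,psi):  # phi pitch of ring up from horizontal, psi azimuth (deg); columns x,y,z
    f,s=np.radians(phi),np.radians(psi)
    h=np.array([np.cos(s),np.sin(s),0]);up=np.array([0,0,1.])
    y=np.cos(f)*h+np.sin(f)*up; z=np.sin(f)*h-np.cos(f)*up
    return np.c_[np.cross(y,z),y,z]
EYE=np.array([0,.110,-.0126])
def ik(p,Rt,seed):
    g=lambda q:np.r_[(fk(q,X)[0]-p)*5,(fk(q,X)[1]-Rt).ravel()]
    s=least_squares(g,np.clip(seed,LO+.01,HI-.01),bounds=(LO,HI));return s.x,np.abs(s.fun).max()
E
python3 - <<'E'
from kin import *
np.set_printoptions(precision=2,suppress=True)
ps=2.6;bend=np.array([.646,-.259,.215])
u=np.array([np.cos(np.radians(ps)),np.sin(np.radians(ps)),0])
rng=np.random.default_rng(0)
def allsol(p,Rt,n=25):
    S=[]
    for i in range(n):
        q,e=ik(p,Rt,rng.uniform(LO,HI))
        if e<1e-4 and not any(np.abs(q-s).max()<.02 for s in S):S.append(q)
    return S
for name,C,phi in [('pre',bend-u*.20+[0,0,.037],60),('pre75',bend-u*.20+[0,0,.037],70),('pre45',bend-u*.20+[0,0,.037],45),('over',bend-u*.016+[0,0,.037],60),('seat60',bend+[0,0,-.015],60),('seat75',bend+[0,0,-.015],75),('seat85',bend+[0,0,-.015],85)]:
    for dp in (0,12):
        Rt=tool(phi,ps+dp);p=C-Rt@EYE
        for q in allsol(p,Rt):
            _,_,w,el=fk(q,X);print(name,dp,p,q,'W',w,'elb',el)
E
```

```text
pre 0 [ 0.4  -0.27  0.15] [-1.43 -0.19  2.49  1.22  1.17  2.52] W [ 0.12 -0.28  0.31] elb [0.07 0.09 0.72]
pre 12 [ 0.4  -0.28  0.15] [-1.43 -0.01  2.32  1.11  1.3   2.43] W [ 0.13 -0.35  0.31] elb [0.08 0.01 0.72]
pre75 0 [ 0.42 -0.27  0.14] [-1.45  0.01  2.48  1.41  1.25  2.26] W [ 0.11 -0.28  0.26] elb [0.08 0.01 0.72]
pre75 12 [ 0.42 -0.27  0.14] [-1.44  0.16  2.31  1.25  1.37  2.25] W [ 0.12 -0.35  0.26] elb [ 0.09 -0.06  0.72]
over 0 [ 0.59 -0.26  0.15] [-0.93  0.08  2.23  1.51  0.8   2.59] W [ 0.3  -0.27  0.31] elb [0.08 0.02 0.72]
over 12 [ 0.59 -0.27  0.15] [-1.    0.2   2.09  1.34  1.01  2.57] W [ 0.31 -0.34  0.31] elb [ 0.11 -0.03  0.71]
seat60 0 [ 0.6  -0.26  0.1 ] [-0.9   0.24  2.2   1.66  0.78  2.42] W [ 0.32 -0.27  0.26] elb [ 0.12 -0.03  0.71]
seat60 12 [ 0.6  -0.27  0.1 ] [-0.97  0.34  2.06  1.42  0.97  2.46] W [ 0.33 -0.34  0.26] elb [ 0.14 -0.07  0.7 ]
seat75 0 [ 0.63 -0.26  0.09] [-0.91  0.47  2.16  2.    1.05  2.05] W [ 0.32 -0.27  0.17] elb [ 0.18 -0.1   0.68]
seat75 12 [ 0.63 -0.26  0.09] [-0.98  0.54  2.02  1.71  1.17  2.16] W [ 0.33 -0.34  0.17] elb [ 0.18 -0.13  0.66]
seat85 0 [ 0.65 -0.26  0.09] [-0.89  0.64  2.09  2.14  1.25  1.92] W [ 0.32 -0.27  0.12] elb [ 0.22 -0.14  0.64]
seat85 12 [ 0.65 -0.26  0.09] [-0.96  0.69  1.97  1.85  1.33  2.03] W [ 0.33 -0.34  0.12] elb [ 0.22 -0.17  0.63]
```

```bash
cat > plan.py <<'E'
from kin import *
np.set_printoptions(precision=3,suppress=True,linewidth=150)
def seg(a,b,n=8): return np.array([a+(b-a)*t for t in np.linspace(0,1,n)])
def pts(q):
    p,G,w,el=fk(q,X)
    g=p+G@np.array([0,-.002,-.0126]); 
    sp=seg(p+G@np.array([0,.140,-.0126]),p+G@np.array([0,-.062,-.0126]),10)
    ho=seg(p+G@[0,0,.008],p+G@[0,0,-.06],3); body=seg(p+G@[0,0,-.065],w,6)
    fo=seg(w,el,10)
    sh=np.array([0,0,.3112])
    return [(sp,.012,'sp'),(ho,.04,'hand'),(body,.05,'body'),(fo,.06,'fore')],el
def sdbox(P,c,h,yaw):
    d=(P-c)@Rz(np.radians(yaw)); d=np.abs(d)-h
    return np.linalg.norm(np.maximum(d,0),axis=1)+np.minimum(d.max(1),0)
def dseg(P,a,b):
    t=np.clip((P-a)@(b-a)/((b-a)@(b-a)),0,1);return np.linalg.norm(P-a-t[:,None]*(b-a),axis=1)
def clear(q,locker=True):
    gs,el=pts(q);best=(9,'')
    A=Rz(q[0]);sl=A@np.array([0,.0786,.3112])
    for P,r,n in gs:
        L={'bench':P[:,2],
         'trans':dseg(P,np.array([.447,.017,0]),np.array([.447,.017,.07]))-.03,
         'case':np.minimum(sdbox(P,np.array([.611,.179,.03]),np.array([.125,.065,.03]),-24),sdbox(P,np.array([.571,.082,.08]),np.array([.13,.035,.09]),-24))}
        if locker: L['locker']=sdbox(P,np.array([.605,-.227,.151]),np.array([.107,.142,.153]),2.6)
        if n!='fore':
            L['base']=dseg(P,np.array([0,0,0]),np.array([0,0,.4]))-.10
            L['upper']=dseg(P,sl,el)-.07
        if n=='sp': 
            f=gs[3][0]; L['fore']=dseg(P,f[0],f[-1])-.07
        for k,v in L.items():
            d=v.min()-r
            if d<best[0]:best=(d,n+'-'+k)
    return best
E
cat > p1.py <<'E'
from plan import *
q0=np.array([ 0.29043144, -0.68417156,  2.34107871, -0.13482805,  1.0162035,  -1.28231256])
ps=2.6;bend=np.array([.646,-.259,.215]);u=np.array([np.cos(np.radians(ps)),np.sin(np.radians(ps)),0])
Rt=tool(60,ps+9);C=bend-u*.20+[0,0,.037]
qp,e=ik(C-Rt@EYE,Rt,[-1.43,-.1,2.4,1.17,1.2,2.45]);print(qp,e)
for t in np.linspace(0,1,13):
    q=q0+(qp-q0)*t;p,G,w,_=fk(q,X);print(t.round(2),q,p,'ring',p+G@EYE,clear(q))
E
python3 p1.py
```

```text
[-1.431 -0.049  2.362  1.133  1.268  2.45 ] 3.0253577421035516e-15
0.0 [ 0.29  -0.684  2.341 -0.135  1.016 -1.282] [0.399 0.162 0.242] ring [0.49  0.167 0.305] (np.float64(0.046609995810528666), 'hand-case')
0.08 [ 0.147 -0.631  2.343 -0.029  1.037 -0.971] [0.402 0.131 0.214] ring [0.489 0.083 0.262] (np.float64(0.015125655446824662), 'hand-case')
0.17 [ 0.004 -0.578  2.345  0.076  1.058 -0.66 ] [0.404 0.102 0.189] ring [0.463 0.012 0.216] (np.float64(-0.006039029728970378), 'hand-case')
0.25 [-0.14  -0.525  2.346  0.182  1.079 -0.349] [0.405 0.075 0.169] ring [ 0.418 -0.035  0.172] (np.float64(0.0011625874413828258), 'hand-case')
0.33 [-0.283 -0.472  2.348  0.288  1.1   -0.038] [0.407 0.049 0.153] ring [ 0.369 -0.053  0.136] (np.float64(0.0067102847281349555), 'sp-case')
0.42 [-0.427 -0.419  2.35   0.393  1.121  0.273] [0.41  0.023 0.142] ring [ 0.329 -0.047  0.114] (np.float64(0.00348699717605392), 'hand-trans')
0.5 [-0.57  -0.366  2.351  0.499  1.142  0.584] [ 0.415 -0.004  0.134] ring [ 0.31  -0.025  0.107] (np.float64(-0.0032168887646059144), 'hand-trans')
0.58 [-0.714 -0.314  2
[... 165 characters left out ...]
84  1.206] [ 0.427 -0.072  0.13 ] ring [0.346 0.003 0.14 ] (np.float64(0.017247367737504484), 'sp-locker')
0.75 [-1.    -0.208  2.357  0.816  1.205  1.517] [ 0.43  -0.115  0.132] ring [ 0.389 -0.02   0.171] (np.float64(0.017906246476456465), 'hand-locker')
0.83 [-1.144 -0.155  2.358  0.921  1.226  1.828] [ 0.429 -0.163  0.137] ring [ 0.429 -0.076  0.205] (np.float64(0.020445896029217557), 'hand-locker')
0.92 [-1.287 -0.102  2.36   1.027  1.247  2.139] [ 0.421 -0.218  0.143] ring [ 0.452 -0.162  0.234] (np.float64(0.01881687018366129), 'sp-locker')
1.0 [-1.431 -0.049  2.362  1.133  1.268  2.45 ] [ 0.403 -0.277  0.15 ] ring [ 0.446 -0.268  0.252] (np.float64(0.026678497149789395), 'sp-locker')
```

```bash
cat >> plan.py <<'E'
def resample(qs,maxang=6.2,maxd=30):
    # qs dense joint path -> rows with rounded numbers, with error feedback
    P=[fk(q,X)[:2] for q in qs]
    out=[qs[0]]
    last=0;idx=[0]
    ang=lambda A,B:np.degrees(np.linalg.norm(R.from_matrix(A.T@B).as_rotvec()))
    for i in range(1,len(P)):
        if i==len(P)-1 or ang(P[last][1],P[i+1][1])>maxang or np.linalg.norm(P[i+1][0]-P[last][0])*1e3>maxd or np.abs(qs[i+1]-qs[last])[:3].max()>.12:
            idx.append(i);last=i
    return idx
def rows(poses,p0,R0):
    p,G=p0.copy(),R0.copy();o=[]
    for tp,tR in poses:
        d=np.round(G.T@(tp-p)*1e3);w=np.round(2*np.degrees(R.from_matrix(G.T@tR).as_rotvec()))/2
        w=np.clip(w,-7,7)
        o.append((d,w));p=p+G@(d/1e3);G=G@R.from_rotvec(np.radians(w)).as_matrix()
    return o,p,G
def show(o,claw=0,per=12):
    for i in range(0,len(o),per):
        print('['+', '.join('{"x": %g, "y": %g, "z": %g, "wx": %g, "wy": %g, "wz": %g, "claw": %g}'%(*(d+0.),*(w+0.),claw) for d,w in o[i:i+per])+']')
E
cat > p2.py <<'E'
from plan import *
q0=np.array([ 0.29043144, -0.68417156,  2.34107871, -0.13482805,  1.0162035,  -1.28231256])
ps=2.6;bend=np.array([.646,-.259,.215]);u=np.array([np.cos(np.radians(ps)),np.sin(np.radians(ps)),0])
Rt=tool(60,ps+9);C=bend-u*.205+[0,0,.037]
qp,e=ik(C-Rt@EYE,Rt,[-1.43,-.1,2.4,1.17,1.2,2.45])
qs=[q0]
for t in np.linspace(0,1,121)[1:]:
    q=q0+(qp-q0)*t;p,G,*_=fk(q,X)
    b=np.sin(np.pi*t)
    qq,e=ik(p+np.array([-.035*b,0,.10*b]),G,qs[-1]); 
    if e>1e-4:print('bad',t,e)
    qs.append(qq)
qs=np.array(qs)
idx=resample(qs);print(len(idx),np.abs(np.diff(qs[idx],axis=0)).max(0)*12)
for i in idx[::3]+[idx[-1]]:
    p,G,w,_=fk(qs[i],X);print(i,qs[i],p,'ring',p+G@EYE,clear(qs[i]))
poses=[fk(qs[i],X)[:2] for i in idx[1:]]
o,p,G=rows(poses,*fk(q0,X)[:2]);show(o)
print(p,G)
E
python3 p2.py
```

```text
61 [0.392 0.325 0.051 0.336 0.225 0.794]
0 [ 0.29  -0.684  2.341 -0.135  1.016 -1.282] [0.399 0.162 0.242] ring [0.49  0.167 0.305] (np.float64(0.046609995810528666), 'hand-case')
6 [ 0.208 -0.682  2.329 -0.072  1.072 -1.095] [0.395 0.143 0.24 ] ring [0.487 0.115 0.295] (np.float64(0.041713819984654614), 'hand-case')
12 [ 0.121 -0.682  2.319 -0.01   1.128 -0.905] [0.391 0.124 0.239] ring [0.475 0.066 0.283] (np.float64(0.03850074002745956), 'hand-case')
18 [ 0.032 -0.682  2.311  0.05   1.182 -0.714] [0.387 0.106 0.239] ring [0.453 0.023 0.27 ] (np.float64(0.038144169232948034), 'hand-case')
24 [-0.061 -0.682  2.305  0.11   1.233 -0.521] [0.383 0.089 0.239] ring [ 0.425 -0.012  0.256] (np.float64(0.04201181338390746), 'hand-case')
30 [-0.156 -0.68   2.301  0.169  1.281 -0.326] [0.379 0.073 0.239] ring [ 0.393 -0.037  0.242] (np.float64(0.04858066912752868), 'hand-case')
36 [-0.253 -0.676  2.3    0.227  1.324 -0.13 ] [0.376 0.057 0.239] ring [ 0.359 -0.051  0.23 ] (np.float64(0.05655908942103272), 'hand-case')
42 [-0.351 -0.669  2.3    0.285  1.361  0.068] [0.375 0.042 0.239] ring [ 0.
[... 5704 characters left out ...]
: 5.5, "claw": 0}, {"x": -5, "y": -10, "z": -1, "wx": -0.5, "wy": -1.5, "wz": 5.5, "claw": 0}, {"x": -5, "y": -10, "z": -2, "wx": -0.5, "wy": -2, "wz": 5.5, "claw": 0}, {"x": -7, "y": -10, "z": -1, "wx": 0, "wy": -1.5, "wz": 5.5, "claw": 0}, {"x": -7, "y": -9, "z": -2, "wx": -1, "wy": -2, "wz": 5.5, "claw": 0}, {"x": -9, "y": -9, "z": -3, "wx": -0.5, "wy": -1.5, "wz": 5, "claw": 0}, {"x": -9, "y": -8, "z": -2, "wx": -1, "wy": -2, "wz": 5.5, "claw": 0}, {"x": -10, "y": -8, "z": -2, "wx": -0.5, "wy": -1.5, "wz": 5.5, "claw": 0}, {"x": -10, "y": -7, "z": -3, "wx": -1.5, "wy": -2, "wz": 5, "claw": 0}]
[ 0.398 -0.277  0.15 ] [[-0.201  0.486  0.851]
 [ 0.98   0.102  0.173]
 [-0.003  0.868 -0.497]]
```

Emit:
{"api": "step_arm", "payload": {"rows": [{"x": -7, "y": -2, "z": 0, "wx": 1, "wy": 0, "wz": 5.5, "claw": 0}, {"x": -6, "y": 0, "z": 0, "wx": 1, "wy": 0, "wz": 5.5, "claw": 0}, {"x": -7, "y": -1, "z": 0, "wx": 1.5, "wy": 0, "wz": 6, "claw": 0}, {"x": -6, "y": 0, "z": 0, "wx": 1, "wy": -0.5, "wz": 5.5, "claw": 0}, {"x": -7, "y": 1, "z": 0, "wx": 1, "wy": 0, "wz": 5.5, "claw": 0}, {"x": -6, "y": 2, "z": -1, "wx": 1, "wy": 0, "wz": 6, "claw": 0}, {"x": -6, "y": 2, "z": -1, "wx": 1, "wy": -0.5, "wz": 5.5, "claw": 0}, {"x": -5, "y": 2, "z": 0, "wx": 0.5, "wy": 0, "wz": 6, "claw": 0}, {"x": -5, "y": 3, "z": -1, "wx": 1, "wy": -0.5, "wz": 5.5, "claw": 0}, {"x": -5, "y": 3, "z": -1, "wx": 1, "wy": 0, "wz": 6, "claw": 0}, {"x": -4, "y": 4, "z": -1, "wx": 1, "wy": -0.5, "wz": 5.5, "claw": 0}, {"x": -4, "y": 4, "z": 0, "wx": 0.5, "wy": 0, "wz": 6, "claw": 0}]}}

```text
time: 12.45
ee_pos: [0.3874, 0.0895, 0.2437]
ee_rot: [-0.012, 0.965, 0.21, 0.154]
force: [-0.2, -0.3, -1.7]
grip_width: 0.192
```

Emit:
{"api": "step_arm", "payload": {"rows": [{"x": -4, "y": 5, "z": -1, "wx": 1, "wy": -0.5, "wz": 5.5, "claw": 0}, {"x": -2, "y": 4, "z": -1, "wx": 1, "wy": -0.5, "wz": 6, "claw": 0}, {"x": -3, "y": 5, "z": -1, "wx": 0.5, "wy": 0, "wz": 6, "claw": 0}, {"x": -1, "y": 5, "z": -1, "wx": 1, "wy": -0.5, "wz": 5.5, "claw": 0}, {"x": -1, "y": 5, "z": -1, "wx": 0.5, "wy": -0.5, "wz": 6, "claw": 0}, {"x": -1, "y": 5, "z": -1, "wx": 1, "wy": 0, "wz": 5.5, "claw": 0}, {"x": 1, "y": 5, "z": -1, "wx": 0.5, "wy": -0.5, "wz": 6, "claw": 0}, {"x": 0, "y": 6, "z": -1, "wx": 1, "wy": -0.5, "wz": 6, "claw": 0}, {"x": 2, "y": 4, "z": -1, "wx": 0.5, "wy": -0.5, "wz": 5.5, "claw": 0}, {"x": 2, "y": 5, "z": -1, "wx": 1, "wy": 0, "wz": 6, "claw": 0}, {"x": 3, "y": 4, "z": -1, "wx": 1, "wy": -0.5, "wz": 6, "claw": 0}, {"x": 3, "y": 4, "z": -1, "wx": 0.5, "wy": -0.5, "wz": 6, "claw": 0}]}}

```text
time: 13.45
ee_pos: [0.3786, 0.0262, 0.2434]
ee_rot: [-0.165, 0.912, -0.369, 0.066]
force: [0.1, 0.5, -3.1]
grip_width: 0.189
```

```bash
python3 - <<'E'
from h import *; import kin
p,r,s=pose(); print(s['time'],p,np.round(s['q'],3),s['force'],s['grip_width']); print(kin.fk(s['q'],kin.X)[0]-p, r.as_matrix().round(2).tolist())
E
```

```text
13.45 [0.3785703  0.02621271 0.24342145] [-0.445 -0.646  2.288  0.344  1.395  0.28 ] [ 0.08236592  0.48190284 -3.09080745] 0.18908521118533878
[2.41628213e-05 2.52420312e-05 6.30369307e-06] [[0.72, -0.65, 0.24], [-0.69, -0.67, 0.25], [-0.0, -0.35, -0.94]]
```

Tracks the plan, and the model agrees to 0.03 mm, so I'll continue.

Emit:
{"api": "step_arm", "payload": {"rows": [{"x": 4, "y": 4, "z": -1, "wx": 1, "wy": -0.5, "wz": 5.5, "claw": 0}, {"x": 4, "y": 3, "z": 0, "wx": 0.5, "wy": -0.5, "wz": 6, "claw": 0}, {"x": 5, "y": 3, "z": -1, "wx": 1, "wy": -0.5, "wz": 6, "claw": 0}, {"x": 5, "y": 2, "z": -1, "wx": 1, "wy": -0.5, "wz": 5.5, "claw": 0}, {"x": 6, "y": 2, "z": 0, "wx": 0.5, "wy": -0.5, "wz": 6, "claw": 0}, {"x": 5, "y": 1, "z": -1, "wx": 1, "wy": -0.5, "wz": 6, "claw": 0}, {"x": 7, "y": 0, "z": -1, "wx": 0.5, "wy": -1, "wz": 5.5, "claw": 0}, {"x": 6, "y": -1, "z": 0, "wx": 1, "wy": -0.5, "wz": 6, "claw": 0}, {"x": 6, "y": -1, "z": -1, "wx": 1, "wy": -1, "wz": 5.5, "claw": 0}, {"x": 7, "y": -2, "z": 0, "wx": 0.5, "wy": -0.5, "wz": 6, "claw": 0}, {"x": 6, "y": -2, "z": -1, "wx": 1, "wy": -1, "wz": 5.5, "claw": 0}, {"x": 7, "y": -4, "z": 0, "wx": 0.5, "wy": -1, "wz": 6, "claw": 0}]}}

```text
time: 14.45
ee_pos: [0.3903, -0.046, 0.229]
ee_rot: [0.273, -0.526, 0.802, 0.07]
force: [0.7, -0.2, -3.1]
grip_width: 0.19
```

Emit:
{"api": "step_arm", "payload": {"rows": [{"x": 6, "y": -4, "z": -1, "wx": 1, "wy": -1, "wz": 6, "claw": 0}, {"x": 6, "y": -5, "z": 0, "wx": 1, "wy": -1, "wz": 5.5, "claw": 0}, {"x": 5, "y": -5, "z": -1, "wx": 0.5, "wy": -1, "wz": 5.5, "claw": 0}, {"x": 6, "y": -7, "z": 0, "wx": 0.5, "wy": -1, "wz": 6, "claw": 0}, {"x": 4, "y": -7, "z": -1, "wx": 1, "wy": -1.5, "wz": 5.5, "claw": 0}, {"x": 5, "y": -7, "z": 0, "wx": 0.5, "wy": -1, "wz": 6, "claw": 0}, {"x": 3, "y": -9, "z": -1, "wx": 0.5, "wy": -1.5, "wz": 5.5, "claw": 0}, {"x": 3, "y": -8, "z": -1, "wx": 0.5, "wy": -1, "wz": 5.5, "claw": 0}, {"x": 2, "y": -9, "z": 0, "wx": 0.5, "wy": -1.5, "wz": 6, "claw": 0}, {"x": 2, "y": -10, "z": -1, "wx": 0.5, "wy": -1.5, "wz": 5.5, "claw": 0}, {"x": 1, "y": -10, "z": -1, "wx": 0, "wy": -1.5, "wz": 5.5, "claw": 0}, {"x": -1, "y": -10, "z": -1, "wx": 0.5, "wy": -1.5, "wz": 5.5, "claw": 0}]}}

```text
time: 15.45
ee_pos: [0.4092, -0.146, 0.1978]
ee_rot: [0.322, 0.041, 0.918, 0.226]
force: [-0.4, -0.1, -1.9]
grip_width: 0.186
```

```bash
python3 - <<'E'
from h import *; import kin,plan
p,r,s=pose(); print(s['time'],p,np.round(s['q'],3),s['force'],s['grip_width']); print(plan.clear(np.array(s['q'])))
E
```

```text
15.45 [ 0.409 -0.146  0.198] [-1.144 -0.351  2.35   0.819  1.375  1.82 ] [-0.438 -0.111 -1.945] 0.18626855061058137
(np.float64(0.03983621844354359), 'hand-locker')
```

Emit:
{"api": "step_arm", "payload": {"rows": [{"x": -1, "y": -11, "z": -1, "wx": 0, "wy": -2, "wz": 5.5, "claw": 0}, {"x": -2, "y": -10, "z": -1, "wx": 0, "wy": -1.5, "wz": 5.5, "claw": 0}, {"x": -2, "y": -11, "z": -1, "wx": 0, "wy": -1.5, "wz": 5.5, "claw": 0}, {"x": -4, "y": -10, "z": -2, "wx": 0, "wy": -2, "wz": 5.5, "claw": 0}, {"x": -5, "y": -10, "z": -1, "wx": -0.5, "wy": -1.5, "wz": 5.5, "claw": 0}, {"x": -5, "y": -10, "z": -2, "wx": -0.5, "wy": -2, "wz": 5.5, "claw": 0}, {"x": -7, "y": -10, "z": -1, "wx": 0, "wy": -1.5, "wz": 5.5, "claw": 0}, {"x": -7, "y": -9, "z": -2, "wx": -1, "wy": -2, "wz": 5.5, "claw": 0}, {"x": -9, "y": -9, "z": -3, "wx": -0.5, "wy": -1.5, "wz": 5, "claw": 0}, {"x": -9, "y": -8, "z": -2, "wx": -1, "wy": -2, "wz": 5.5, "claw": 0}, {"x": -10, "y": -8, "z": -2, "wx": -0.5, "wy": -1.5, "wz": 5.5, "claw": 0}, {"x": -10, "y": -7, "z": -3, "wx": -1.5, "wy": -2, "wz": 5, "claw": 0}]}}

```text
time: 16.45
ee_pos: [0.4011, -0.2796, 0.1541]
ee_rot: [0.319, 0.548, 0.668, 0.389]
force: [0.1, 0.3, -3.0]
grip_width: 0.186
```

```bash
python3 - <<'E'
from h import *; import kin,plan
p,r,s=pose(); print(s['time'],p,np.round(s['q'],3),s['force'],s['grip_width'],r.as_matrix().round(3).tolist()); print(plan.clear(np.array(s['q'])))
a=snap('wrist','w10.png')
b=snap('scene','s10.png');cv2.imwrite('pics/s10c.png',cv2.resize(b[90:290,150:350,::-1],None,fx=3,fy=3,interpolation=cv2.INTER_CUBIC))
for n in ['hook','hook_bend','hook_tip','spanner_eye']: print(n,find('scene',n))
b=snap('top','t10.png');cv2.imwrite('pics/t10c.png',cv2.resize(b[130:260,280:430,::-1],None,fx=4.5,fy=4.5,interpolation=cv2.INTER_CUBIC))
for n in ['hook','spanner_eye']: print(n,find('top',n))
E
```

```text
16.45 [ 0.401 -0.28   0.154] [-1.441 -0.053  2.362  1.135  1.278  2.451] [ 0.126  0.262 -3.045] 0.1855274698691909 [[-0.196, 0.484, 0.853], [0.981, 0.097, 0.17], [-0.0, 0.87, -0.493]]
(np.float64(0.029543915517880433), 'sp-locker')
hook []
hook_bend []
hook_tip []
spanner_eye []
hook [(0.41, array([ 0.385, -0.533,  0.075]))]
spanner_eye [(0.46, array([ 0.43 , -0.279,  0.234]))]
```

View pics/w10.png

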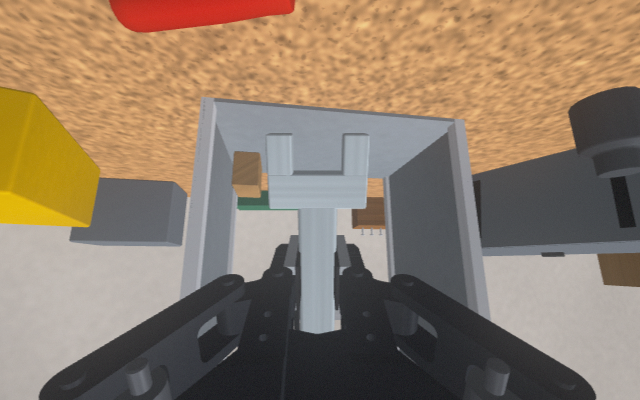

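View pics/s10c.png

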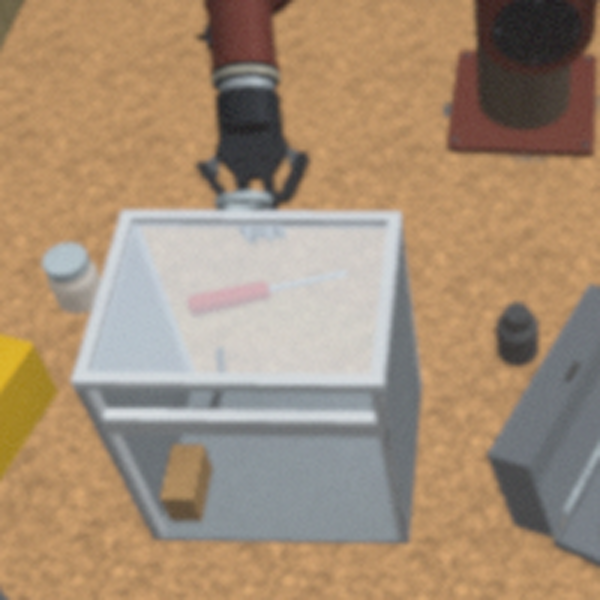

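View pics/t10c.png

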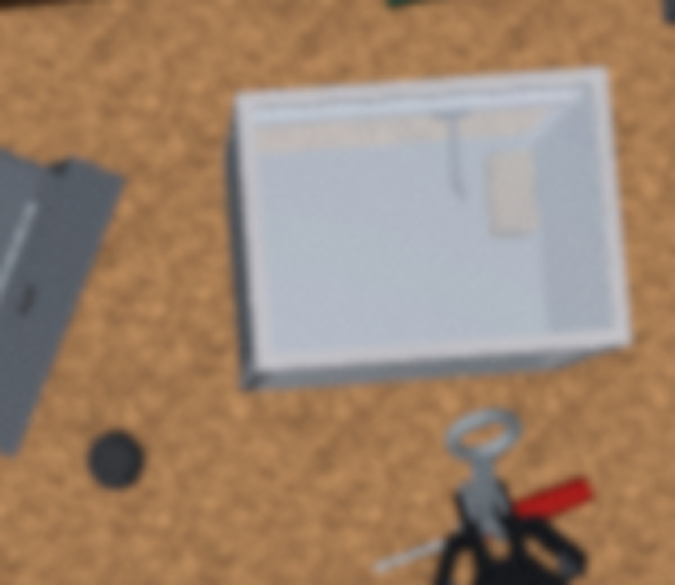

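```bash
python3 - <<'E'
from h import *; import kin
p,r,s=pose();C=p+r.apply(kin.EYE);print('model eye',C,'top px',proj('top',C),'meas',(280+484/4.5,130+434/4.5))
print('jaw end model top',proj('top',p+r.apply([0,-.06,-.0126])))
print('tip top',ray_z('top',(280+462/4.5,130+194/4.5),.241),'base',ray_z('top',(280+454/4.5,130+117/4.5),.227))
print('tip scene',ray_z('scene',(150+221/3,90+349/3),.242))
# predicted pixels
yaw=np.radians(2.6);A=np.array([np.cos(yaw),np.sin(yaw),0])
F=np.array([.500,-.2315,0])
for nm,K in(('top',None),('scene',None)):
  for y in(-.258,-.262):
    bend=np.array([.646,y,.215]);tip=bend-.018*A+[0,0,.026]
    print(nm,y,'tip',proj(nm,tip),'bend',proj(nm,bend))
t=cv2.imread('pics/top0.png');cv2.imwrite('pics/hk.png',cv2.resize(t[145:185,365:405],None,fx=14,fy=14,interpolation=cv2.INTER_CUBIC))
t=cv2.imread('pics/s10.png');cv2.imwrite('pics/hk2.png',cv2.resize(t[190:240,190:260],None,fx=10,fy=10,interpolation=cv2.INTER_CUBIC))
# roof front edge corners scene & top
for c in((128,213),(402,213)): print('roof front scene',ray_z('scene',(150+c[0]/3,90+c[1]/3),.302))
for c in((630,347),(252,370)): print('roof front top',ray_z('top',(280+c[0]/4.5,130+c[1]/4.5),.302))
E
```

```text
model eye [ 0.44392502 -0.26736616  0.25638587] top px [387.15711608 225.80521151] meas (387.55555555555554, 226.44444444444446)
jaw end model top [386.83712173 249.13796494]
tip top [ 0.62908232 -0.2621294   0.241     ] base [ 0.69222979 -0.2605546   0.227     ]
tip scene [ 0.63125859 -0.25615912  0.242     ]
top -0.258 tip [381.73433929 173.44140306] bend [380.26523081 169.45490396]
top -0.262 tip [382.87595445 173.40619224] bend [381.38922357 169.42025209]
scene -0.258 tip [223.07192486 205.60278133] bend [223.84096717 215.73639182]
scene -0.262 tip [221.72518951 205.54194622] bend [222.50493532 215.67434297]
roof front scene [ 0.51268766 -0.36331034  0.302     ]
roof front scene [ 0.49821044 -0.08963957  0.302     ]
roof front top [ 0.50180621 -0.37343002  0.302     ]
roof front top [ 0.4933699  -0.09088226  0.302     ]
```

View pics/hk.png

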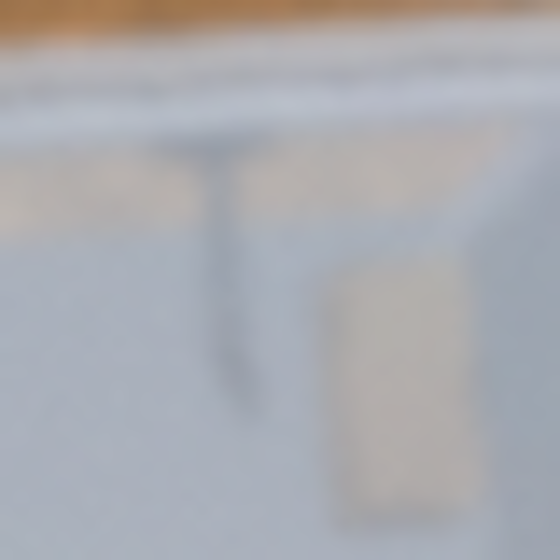

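View pics/hk2.png

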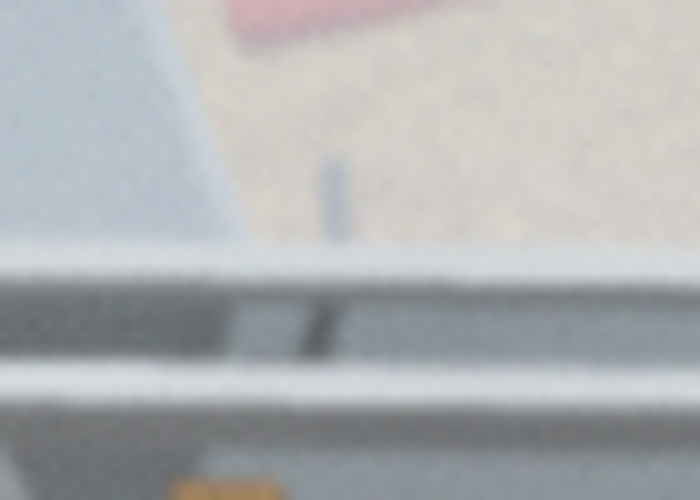

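```bash
cat > p3.py <<'E'
from plan import *
from h import pose
p,r,s=pose();q=np.array(s['q']);G=r.as_matrix()
ps=2.6;A=np.array([np.cos(np.radians(ps)),np.sin(np.radians(ps)),0]);Z=np.array([0,0,1.])
tip=np.array([.628,-.2593,.241]);bend=tip+.018*A-.026*Z
W=[(p+G@EYE,60.3,11.3),(tip-.13*A+.006*Z,60,9),(tip-.03*A+.004*Z,60,8),(tip+.004*A+.004*Z,60,7)]
W2=[(bend-.005*A+.010*Z,66,7),(bend-.000*A-.008*Z,74,7),(bend+.001*A-.0145*Z,79,7)]
WW=W+W2;N=[0,4,4,3,4,3,3]
poses=[];qq=q
for i in range(1,len(WW)):
    a,b=WW[i-1],WW[i]
    for t in np.linspace(0,1,N[i]+1)[1:]:
        C=a[0]+(b[0]-a[0])*t;Rt=tool(a[1]+(b[1]-a[1])*t,a[2]+(b[2]-a[2])*t)
        pp=C-Rt@EYE;qn,e=ik(pp,Rt,qq);
        body=[(pp+Rt@np.array([0,sy,-z])) for z in np.arange(.065,.3,.01) for sy in (.043,-.043)]
        inl=[b for b in body if (b-(tip+.018*A))@A>-.146]
        top=max([b[2] for b in inl],default=0);low=min([b[2] for b in body])
        print(i,C.round(3),'q',qn,'e%.0e'%e,'dq',np.abs(qn-qq).max().round(2),'ringtop',round(C[2]+.03*Rt[2,1]+.005*Rt[2,0+2]*-1,3),'bodytop',round(top,3),'low',round(low,3),'W',fk(qn,X)[2])
        qq=qn;poses.append((pp,Rt))
o,pe,Ge=rows(poses,p,G);show(o,per=11);print(pe+Ge@EYE)
E
python3 p3.py
```

```text
1 [ 0.457 -0.267  0.254] q [-1.399 -0.056  2.367  1.162  1.24   2.467] e2e-10 dq 0.04 ringtop 0.283 bodytop 0 low 0.147 W [ 0.137 -0.328  0.314]
1 [ 0.471 -0.266  0.252] q [-1.36  -0.046  2.362  1.191  1.204  2.476] e3e-12 dq 0.04 ringtop 0.28 bodytop 0 low 0.145 W [ 0.15  -0.324  0.312]
1 [ 0.485 -0.266  0.249] q [-1.321 -0.034  2.357  1.22   1.167  2.485] e3e-12 dq 0.04 ringtop 0.278 bodytop 0 low 0.143 W [ 0.163 -0.32   0.31 ]
1 [ 0.498 -0.265  0.247] q [-1.283 -0.022  2.35   1.25   1.131  2.492] e3e-12 dq 0.04 ringtop 0.275 bodytop 0 low 0.141 W [ 0.176 -0.316  0.308]
2 [ 0.523 -0.264  0.246] q [-1.215  0.006  2.323  1.292  1.081  2.508] e1e-10 dq 0.07 ringtop 0.275 bodytop 0 low 0.14 W [ 0.2   -0.314  0.308]
2 [ 0.548 -0.263  0.246] q [-1.15   0.036  2.294  1.333  1.032  2.522] e1e-10 dq 0.06 ringtop 0.274 bodytop 0 low 0.14 W [ 0.225 -0.311  0.307]
2 [ 0.573 -0.262  0.246] q [-1.089  0.068  2.262  1.371  0.986  2.534] e2e-10 dq 0.06 ringtop 0.274 bodytop 0 low 0.139 W [ 0.25  -0.309  0.307]
2 [ 0.598 -0.261  0.245] q [-1.031  0.101  2.226  1.407  0.942  2.546] e2e-10 dq 0.06 ri
[... 2760 characters left out ...]
[{"x": -1, "y": -3, "z": 7, "wx": -1.5, "wy": 0, "wz": 0, "claw": 0}, {"x": 0, "y": -3, "z": 7, "wx": -1.5, "wy": 0, "wz": 0, "claw": 0}, {"x": 0, "y": -3, "z": 8, "wx": -1.5, "wy": 0, "wz": 0, "claw": 0}, {"x": 0, "y": -3, "z": 7, "wx": -1.5, "wy": 0, "wz": 0, "claw": 0}, {"x": 0, "y": -4, "z": 9, "wx": -3, "wy": 0, "wz": 0, "claw": 0}, {"x": 0, "y": -5, "z": 8, "wx": -2.5, "wy": 0, "wz": 0, "claw": 0}, {"x": 0, "y": -4, "z": 9, "wx": -2.5, "wy": 0, "wz": 0, "claw": 0}, {"x": 0, "y": -2, "z": 4, "wx": -2, "wy": 0, "wz": 0, "claw": 0}, {"x": 0, "y": -1, "z": 4, "wx": -1.5, "wy": 0, "wz": 0, "claw": 0}, {"x": 0, "y": -2, "z": 4, "wx": -1.5, "wy": 0, "wz": 0, "claw": 0}]
[ 0.647 -0.258  0.201]
```

Emit:
{"api": "step_arm", "payload": {"rows": [{"x": -1, "y": 5, "z": 12, "wx": 0, "wy": -0.5, "wz": 0.5, "claw": 0}, {"x": -2, "y": 4, "z": 13, "wx": 0.5, "wy": -0.5, "wz": 0.5, "claw": 0}, {"x": -1, "y": 5, "z": 13, "wx": 0, "wy": -0.5, "wz": 0, "claw": 0}, {"x": -1, "y": 4, "z": 12, "wx": 0, "wy": -0.5, "wz": 0.5, "claw": 0}, {"x": -3, "y": 13, "z": 22, "wx": 0, "wy": -0.5, "wz": 0, "claw": 0}, {"x": -3, "y": 12, "z": 22, "wx": 0, "wy": 0, "wz": 0, "claw": 0}, {"x": -2, "y": 12, "z": 22, "wx": 0, "wy": -0.5, "wz": 0.5, "claw": 0}, {"x": -2, "y": 12, "z": 22, "wx": 0, "wy": 0, "wz": 0, "claw": 0}, {"x": 0, "y": 0, "z": 0, "wx": 0, "wy": 0, "wz": 0, "claw": 0}]}}

```text
time: 17.65
ee_pos: [0.5579, -0.2657, 0.1446]
ee_rot: [0.328, 0.567, 0.654, 0.378]
force: [-0.0, 0.2, -2.0]
grip_width: 0.19
```

```bash
cat > look.py <<'E'
import sys
from h import *; import kin
n=sys.argv[1]
p,r,s=pose();C=p+r.apply(kin.EYE); print(s['time'],p.round(4),'C',C.round(4),'q',np.round(s['q'],3),'F',np.round(s['force'],1),s['grip_width'],'phi',np.degrees(np.arcsin(r.as_matrix()[2,1])).round(1),'psi',np.degrees(np.arctan2(r.as_matrix()[1,2],r.as_matrix()[0,2])).round(1))
tip=np.array([.628,-.2593,.241])
b=snap('scene','s%s.png'%n);t=snap('top','t%s.png'%n)
sc=cv2.resize(b[180:240,185:285,::-1],None,fx=6,fy=6,interpolation=cv2.INTER_CUBIC)
tp=cv2.resize(t[145:215,345:445,::-1],None,fx=6,fy=6,interpolation=cv2.INTER_CUBIC)
cv2.imwrite('pics/c%s.png'%n,np.vstack([sc,tp])[:780] if 0 else cv2.resize(np.vstack([sc,tp]),(461,600)))
print('C scene',proj('scene',C),'top',proj('top',C),'tip scene',proj('scene',tip),'top',proj('top',tip))
E
python3 look.py 11
```

```text
17.65 [ 0.5579 -0.2657  0.1446] C [ 0.6015 -0.2594  0.2461] q [-1.023  0.103  2.222  1.409  0.938  2.55 ] F [-0.   0.2 -2. ] 0.19033807512912979 phi 60.0 psi 8.1
C scene [224.41391216 197.35016836] top [382.43362996 180.76747121] tip scene [222.91045752 205.5903339 ] top [381.87255166 173.44239279]
```

View pics/c11.png

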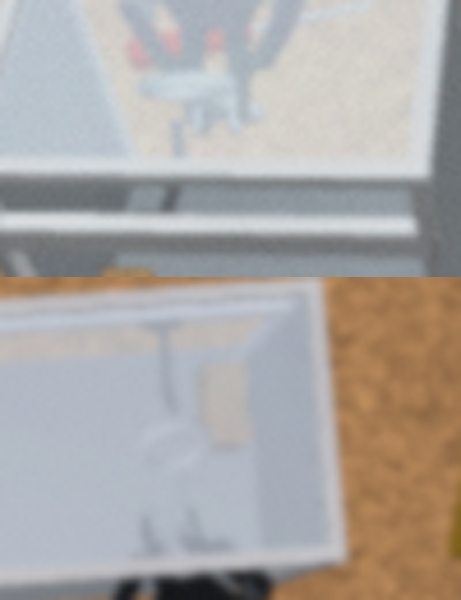

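Emit:
{"api": "step_arm", "payload": {"rows": [{"x": -1, "y": 4, "z": 8, "wx": 0, "wy": -0.5, "wz": 0, "claw": 0}, {"x": -1, "y": 5, "z": 9, "wx": 0, "wy": 0, "wz": 0.5, "claw": 0}, {"x": 0, "y": 5, "z": 9, "wx": 0, "wy": -0.5, "wz": 0, "claw": 0}, {"x": 0, "y": 0, "z": 0, "wx": 0, "wy": 0, "wz": 0, "claw": 0}]}}

```text
time: 18.08
ee_pos: [0.5853, -0.265, 0.1428]
ee_rot: [0.332, 0.575, 0.647, 0.374]
force: [0.1, 0.3, -2.5]
grip_width: 0.187
```

```bash
python3 look.py 12
```

```text
18.0833 [ 0.5853 -0.265   0.1428] C [ 0.6292 -0.2598  0.2443] q [-0.959  0.136  2.188  1.461  0.874  2.563] F [ 0.1  0.3 -2.5] 0.18706325809394087 phi 60.0 psi 6.8
C scene [222.41325182 205.23625058] top [382.14661676 172.97474746] tip scene [222.91045752 205.5903339 ] top [381.87255166 173.44239279]
```

View pics/c12.png

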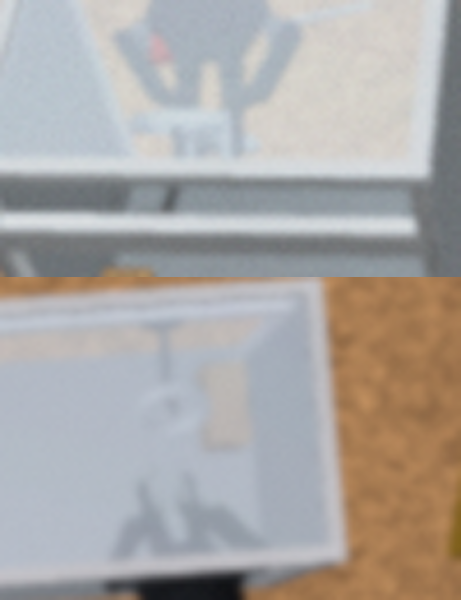

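```bash
sed -e 's/^W=.*/g=G;W=[(p+G@EYE,60,6.8)]/' -e 's/^WW=.*/WW=W+W2;N=[0,4,3,3]/' p3.py > p4.py; python3 p4.py | tail -3
```

```text
3 [ 0.647 -0.258  0.2  ] q [-0.93   0.56   2.09   1.949  1.161  2.034] e6e-12 dq 0.03 ringtop 0.231 bodytop 0.16 low 0.06 W [ 0.321 -0.298  0.152]
[{"x": 0, "y": -2, "z": 8, "wx": -1.5, "wy": 0, "wz": 0, "claw": 0}, {"x": 0, "y": -2, "z": 8, "wx": -1.5, "wy": 0, "wz": 0, "claw": 0}, {"x": -1, "y": -3, "z": 8, "wx": -1.5, "wy": 0, "wz": 0, "claw": 0}, {"x": 0, "y": -2, "z": 8, "wx": -1.5, "wy": 0, "wz": 0, "claw": 0}, {"x": 0, "y": -4, "z": 9, "wx": -3, "wy": 0, "wz": 0, "claw": 0}, {"x": 0, "y": -4, "z": 9, "wx": -2.5, "wy": 0, "wz": 0, "claw": 0}, {"x": 0, "y": -5, "z": 8, "wx": -2.5, "wy": 0, "wz": 0, "claw": 0}, {"x": 0, "y": -1, "z": 4, "wx": -2, "wy": 0, "wz": 0, "claw": 0}, {"x": 0, "y": -2, "z": 4, "wx": -1.5, "wy": 0, "wz": 0, "claw": 0}, {"x": 0, "y": -2, "z": 4, "wx": -1.5, "wy": 0, "wz": 0, "claw": 0}]
[ 0.647 -0.258  0.2  ]
```

Emit:
{"api": "step_arm", "payload": {"rows": [{"x": 0, "y": -2, "z": 8, "wx": -1.5, "wy": 0, "wz": 0, "claw": 0}, {"x": 0, "y": -2, "z": 8, "wx": -1.5, "wy": 0, "wz": 0, "claw": 0}, {"x": -1, "y": -3, "z": 8, "wx": -1.5, "wy": 0, "wz": 0, "claw": 0}, {"x": 0, "y": -2, "z": 8, "wx": -1.5, "wy": 0, "wz": 0, "claw": 0}, {"x": 0, "y": 0, "z": 0, "wx": 0, "wy": 0, "wz": 0, "claw": 0}]}}

```text
time: 18.6
ee_pos: [0.6075, -0.2626, 0.1171]
ee_rot: [0.36, 0.558, 0.627, 0.407]
force: [0.5, 0.4, -2.8]
grip_width: 0.188
```

```bash
python3 look.py 13
```

```text
18.6 [ 0.6075 -0.2626  0.1171] C [ 0.6408 -0.2591  0.2226] q [-0.945  0.285  2.166  1.671  0.93   2.343] F [ 0.5  0.4 -2.8] 0.18799413637143955 phi 65.8 psi 6.8
C scene [223.33712393 212.79507381] top [380.92026248 170.57776955] tip scene [222.91045752 205.5903339 ] top [381.87255166 173.44239279]
```

View pics/c13.png

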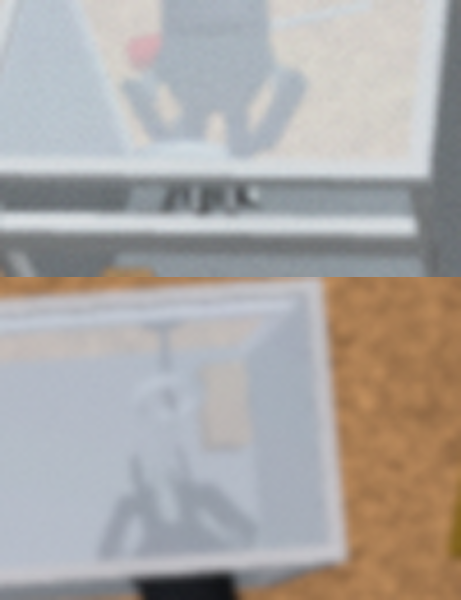

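Emit:
{"api": "step_arm", "payload": {"rows": [{"x": -1, "y": -4, "z": 9, "wx": -3, "wy": 0, "wz": 0, "claw": 0}, {"x": -1, "y": -4, "z": 9, "wx": -2.5, "wy": 0, "wz": 0, "claw": 0}, {"x": 0, "y": -5, "z": 8, "wx": -2.5, "wy": 0, "wz": 0, "claw": 0}, {"x": 0, "y": 0, "z": 0, "wx": 0, "wy": 0, "wz": 0, "claw": 0}]}}

```text
time: 19.03
ee_pos: [0.6274, -0.2623, 0.0958]
ee_rot: [0.398, 0.532, 0.597, 0.45]
force: [0.1, 1.0, -3.2]
grip_width: 0.189
```

```bash
python3 look.py 14; python3 -c "
from h import *
snap('wrist','w14.png')"
```

```text
19.0333 [ 0.6274 -0.2623  0.0958] C [ 0.6457 -0.2606  0.205 ] q [-0.939  0.464  2.122  1.865  1.065  2.128] F [ 0.1  1.  -3.2] 0.1886582833956081 phi 73.9 psi 6.8
C scene [223.68617815 217.56087163] top [380.59916341 169.91525194] tip scene [222.91045752 205.5903339 ] top [381.87255166 173.44239279]
```

View pics/c14.png

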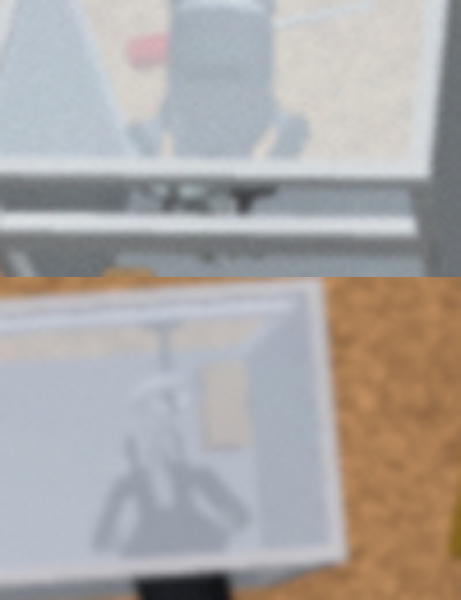

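View pics/w14.png

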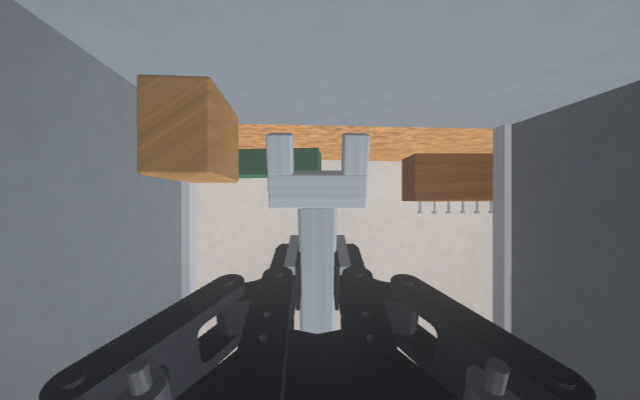

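Emit:
{"api": "step_arm", "payload": {"rows": [{"x": 0, "y": -1, "z": 4, "wx": -2, "wy": 0, "wz": 0, "claw": 0}, {"x": 0, "y": -2, "z": 4, "wx": -1.5, "wy": 0, "wz": 0, "claw": 0}, {"x": 0, "y": -2, "z": 4, "wx": -1.5, "wy": 0, "wz": 0, "claw": 0}, {"x": 0, "y": -1, "z": 3, "wx": -1.5, "wy": 0, "wz": 0, "claw": 0}, {"x": 0, "y": -1, "z": 2, "wx": -1.5, "wy": 0, "wz": 0, "claw": 0}, {"x": 0, "y": 0, "z": 0, "wx": 0, "wy": 0, "wz": 0, "claw": 0}]}}

```text
time: 19.68
ee_pos: [0.6448, -0.2624, 0.0926]
ee_rot: [0.439, 0.498, 0.564, 0.492]
force: [3.6, 1.6, 8.5]
grip_width: 0.19
```

```bash
python3 look.py 15
```

```text
19.6833 [ 0.6448 -0.2624  0.0926] C [ 0.6467 -0.2617  0.2033] q [-0.927  0.611  2.065  1.992  1.224  1.992] F [3.6 1.6 8.5] 0.18962169358504993 phi 82.5 psi 6.9
C scene [223.36545142 218.11866336] top [380.83321412 169.71538534] tip scene [222.91045752 205.5903339 ] top [381.87255166 173.44239279]
```

View pics/c15.png

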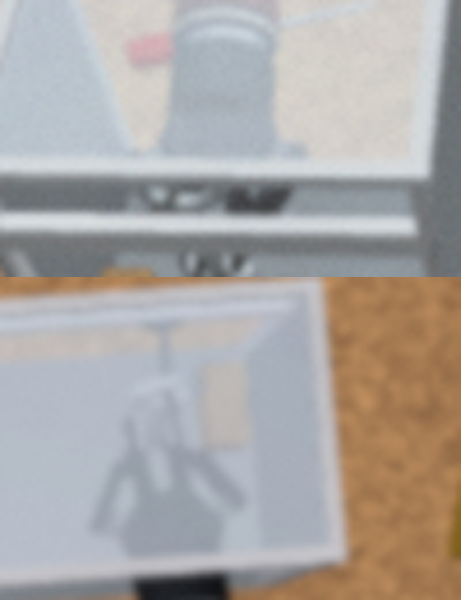

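Emit:
{"api": "step_arm", "payload": {"rows": [{"x": 0, "y": 1, "z": 0, "wx": 0, "wy": 0, "wz": 0, "claw": 0}, {"x": 0, "y": 0, "z": 0, "wx": 0, "wy": 0, "wz": 0, "claw": 0}], "force": 40}}

```text
time: 19.95
ee_pos: [0.6445, -0.2624, 0.0928]
ee_rot: [0.438, 0.499, 0.565, 0.491]
force: [3.0, 1.1, 7.5]
grip_width: 0.186
```

Emit:
{"api": "step_arm", "payload": {"rows": [{"x": 0, "y": 0, "z": 0, "wx": 0, "wy": 0, "wz": 0, "claw": 0.2}, {"x": 0, "y": 0, "z": 0, "wx": 0, "wy": 0, "wz": 0, "claw": 0.25}, {"x": 0, "y": 0, "z": 0, "wx": 0, "wy": 0, "wz": 0, "claw": 0.3}, {"x": 0, "y": 0, "z": 0, "wx": 0, "wy": 0, "wz": 0, "claw": 0.4}, {"x": 0, "y": 0, "z": 0, "wx": 0, "wy": 0, "wz": 0, "claw": 0.6}, {"x": 0, "y": 0, "z": 0, "wx": 0, "wy": 0, "wz": 0, "claw": 0.75}, {"x": 0, "y": 0, "z": 0, "wx": 0, "wy": 0, "wz": 0, "claw": 0.75}, {"x": 0, "y": 0, "z": 0, "wx": 0, "wy": 0, "wz": 0, "claw": 0.75}]}}

```text
time: 20.62
ee_pos: [0.6428, -0.2609, 0.0879]
ee_rot: [0.435, 0.502, 0.565, 0.49]
force: [-0.4, 0.0, -1.0]
grip_width: 0.75
```

```bash
python3 look.py 16; python3 -c "
from h import *
snap('wrist','w16.png')"
```

```text
20.6167 [ 0.6428 -0.2609  0.0879] C [ 0.6459 -0.2606  0.1986] q [-0.927  0.612  2.069  1.99   1.217  1.993] F [-0.4  0.  -1. ] 0.7504901248693094 phi 81.9 psi 6.8
C scene [224.08937478 218.81067616] top [380.36893899 170.1452023 ] tip scene [222.91045752 205.5903339 ] top [381.87255166 173.44239279]
```

View pics/w16.png

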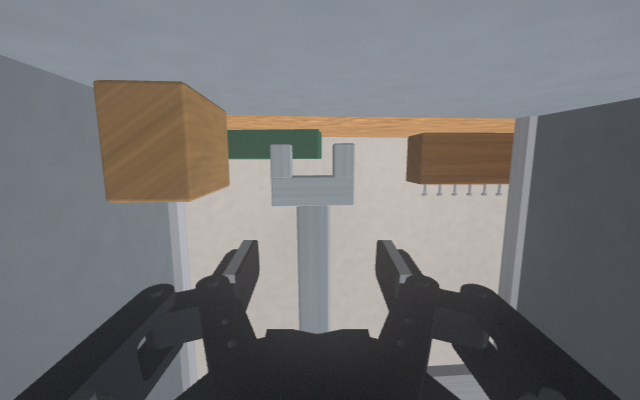

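View pics/c16.png

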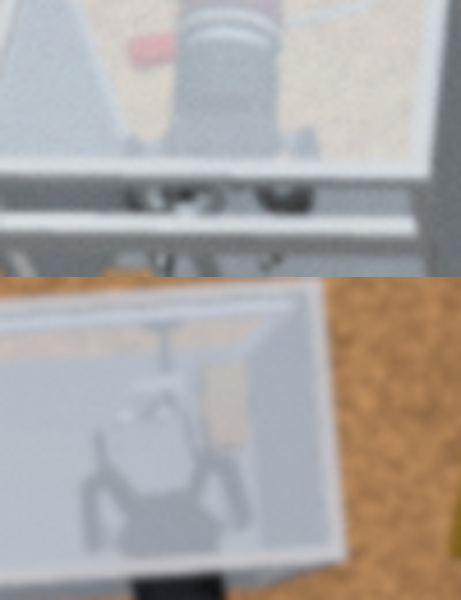

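```bash
python3 - <<'E'
from plan import *
from h import pose
p,r,s=pose();q=np.array(s['q']);G=r.as_matrix()
for d in (.03,.06,.09,.12,.16):
    q,e=ik(p-G[:,2]*d,G,q);print(d,q,e,fk(q,X)[2],clear(q,False))
E
```

```text
0.03 [-0.989  0.581  2.117  1.936  1.248  1.988] 1.6193821283927434e-09 [ 0.293 -0.303  0.138] (np.float64(0.020566434908236602), 'sp-bench')
0.06 [-1.056  0.551  2.161  1.877  1.279  1.985] 1.9574376147746264e-09 [ 0.263 -0.306  0.142] (np.float64(0.024789447393096086), 'sp-bench')
0.09 [-1.128  0.521  2.201  1.812  1.311  1.982] 1.1102230246251565e-15 [ 0.234 -0.31   0.147] (np.float64(0.029012460330694916), 'sp-bench')
0.12 [-1.204  0.493  2.237  1.743  1.343  1.98 ] 4.85722573273506e-16 [ 0.204 -0.313  0.151] (np.float64(0.03323547287572941), 'sp-bench')
0.16 [-1.313  0.458  2.279  1.643  1.386  1.979] 1.1102230246251565e-15 [ 0.165 -0.318  0.156] (np.float64(0.03886615626910829), 'sp-bench')
```

Emit:
{"api": "step_arm", "payload": {"rows": [{"x": 0, "y": 0, "z": -6, "wx": 0, "wy": 0, "wz": 0, "claw": 0.75}, {"x": 0, "y": 0, "z": -10, "wx": 0, "wy": 0, "wz": 0, "claw": 0.75}, {"x": 0, "y": 0, "z": -10, "wx": 0, "wy": 0, "wz": 0, "claw": 0.75}]}}

```text
time: 21.02
ee_pos: [0.6166, -0.2637, 0.0918]
ee_rot: [0.435, 0.501, 0.565, 0.49]
force: [0.2, -0.1, -0.2]
grip_width: 0.747
```

Emit:
{"api": "step_arm", "payload": {"rows": [{"x": 0, "y": 0, "z": -15, "wx": 0, "wy": 0, "wz": 0, "claw": 0.75}, {"x": 0, "y": 0, "z": -15, "wx": 0, "wy": 0, "wz": 0, "claw": 0.75}, {"x": 0, "y": 0, "z": -15, "wx": 0, "wy": 0, "wz": 0, "claw": 0.75}, {"x": 0, "y": 0, "z": -15, "wx": 0, "wy": 0, "wz": 0, "claw": 0.75}, {"x": 0, "y": 0, "z": -15, "wx": 0, "wy": 0, "wz": 0, "claw": 0.75}, {"x": 0, "y": 0, "z": -15, "wx": 0, "wy": 0, "wz": 0, "claw": 0.75}, {"x": 0, "y": 0, "z": -15, "wx": 0, "wy": 0, "wz": 0, "claw": 0.75}, {"x": 0, "y": 0, "z": -15, "wx": 0, "wy": 0, "wz": 0, "claw": 0.75}, {"x": 0, "y": 0, "z": 0, "wx": 0, "wy": 0, "wz": 0, "claw": 0.75}]}}

```text
time: 21.77
ee_pos: [0.4974, -0.2787, 0.1089]
ee_rot: [0.436, 0.502, 0.564, 0.49]
force: [0.5, -0.6, 0.0]
grip_width: 0.749
```

```bash
python3 look.py 17; python3 -c "
from h import *
snap('wrist','w17.png')
for n in ['lid_edge','transducer','screw_box','spanner_eye','jar','bolt_tray']: print(n,find('scene',n,1), find('wrist',n,1))"
```

```text
21.7667 [ 0.4974 -0.2787  0.1089] C [ 0.5004 -0.2785  0.2196] q [-1.279  0.467  2.268  1.676  1.372  1.98 ] F [ 0.5 -0.6  0. ] 0.748647602991044 phi 81.9 psi 6.6
C scene [226.77938251 176.88540479] top [388.04001046 210.03698369] tip scene [222.91045752 205.5903339 ] top [381.87255166 173.44239279]
lid_edge [(0.84, array([0.5772, 0.0836, 0.0835]))] [(0.59, array([0.5854, 0.0443, 0.1111]))]
transducer [(0.53, array([0.4546, 0.0186, 0.0524]))] [(0.58, array([ 0.6965, -0.2645,  0.2189]))]
screw_box [(0.56, array([ 0.6757, -0.3283,  0.0543]))] [(0.88, array([ 0.6216, -0.3355,  0.0312]))]
spanner_eye [(0.5, array([ 0.6615, -0.2501,  0.0922]))] [(0.77, array([ 0.6516, -0.2595,  0.1197]))]
jar [(0.8, array([ 0.3992, -0.5249,  0.0572]))] []
bolt_tray [(0.61, array([0.4079, 0.5118, 0.0125]))] []
```

View pics/w17.png

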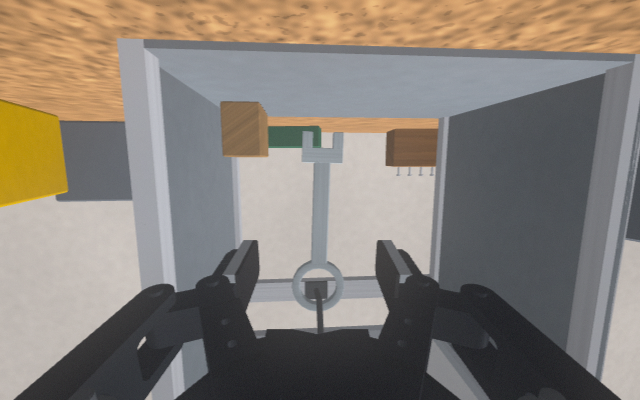

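View pics/s17.png

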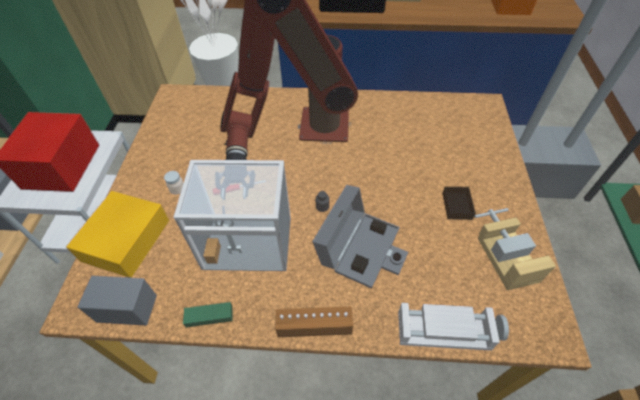

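View pics/c17.png

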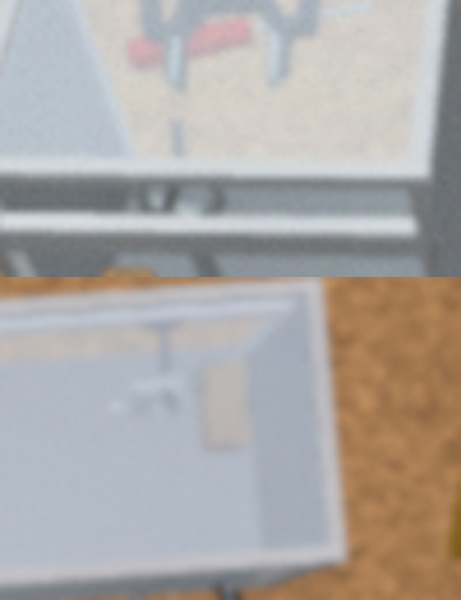

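Emit:
{"api": "step_arm", "payload": {"rows": [{"x": 0, "y": 0, "z": -10, "wx": 0, "wy": 0, "wz": 0, "claw": 0.75}, {"x": 0, "y": 0, "z": -10, "wx": 0, "wy": 0, "wz": 0, "claw": 0.75}, {"x": 0, "y": 0, "z": 0, "wx": 0, "wy": 0, "wz": 0, "claw": 0.75}, {"x": 0, "y": 0, "z": 0, "wx": 0, "wy": 0, "wz": 0, "claw": 0.75}, {"x": 0, "y": 0, "z": 0, "wx": 0, "wy": 0, "wz": 0, "claw": 0.75}, {"x": 0, "y": 0, "z": 0, "wx": 0, "wy": 0, "wz": 0, "claw": 0.75}, {"x": 0, "y": 0, "z": 0, "wx": 0, "wy": 0, "wz": 0, "claw": 0.75}, {"x": 0, "y": 0, "z": 0, "wx": 0, "wy": 0, "wz": 0, "claw": 0.75}, {"x": 0, "y": 0, "z": 0, "wx": 0, "wy": 0, "wz": 0, "claw": 0.75}, {"x": 0, "y": 0, "z": 0, "wx": 0, "wy": 0, "wz": 0, "claw": 0.75}, {"x": 0, "y": 0, "z": 0, "wx": 0, "wy": 0, "wz": 0, "claw": 0.75}, {"x": 0, "y": 0, "z": 0, "wx": 0, "wy": 0, "wz": 0, "claw": 0.75}]}}

```text
time: 23.52
ee_pos: [0.4798, -0.2803, 0.1114]
ee_rot: [0.435, 0.502, 0.565, 0.49]
force: [-0.0, -0.1, 0.0]
grip_width: 0.751
```

Emit:
{"api": "step_arm", "payload": {"rows": [{"x": 0, "y": 0, "z": 0, "wx": 0, "wy": 0, "wz": 0, "claw": 0.75}, {"x": 0, "y": 0, "z": 0, "wx": 0, "wy": 0, "wz": 0, "claw": 0.75}, {"x": 0, "y": 0, "z": 0, "wx": 0, "wy": 0, "wz": 0, "claw": 0.75}, {"x": 0, "y": 0, "z": 0, "wx": 0, "wy": 0, "wz": 0, "claw": 0.75}, {"x": 0, "y": 0, "z": 0, "wx": 0, "wy": 0, "wz": 0, "claw": 0.75}, {"x": 0, "y": 0, "z": 0, "wx": 0, "wy": 0, "wz": 0, "claw": 0.75}, {"x": 0, "y": 0, "z": 0, "wx": 0, "wy": 0, "wz": 0, "claw": 0.75}, {"x": 0, "y": 0, "z": 0, "wx": 0, "wy": 0, "wz": 0, "claw": 0.75}, {"x": 0, "y": 0, "z": 0, "wx": 0, "wy": 0, "wz": 0, "claw": 0.75}, {"x": 0, "y": 0, "z": 0, "wx": 0, "wy": 0, "wz": 0, "claw": 0.75}, {"x": 0, "y": 0, "z": 0, "wx": 0, "wy": 0, "wz": 0, "claw": 0.75}, {"x": 0, "y": 0, "z": 0, "wx": 0, "wy": 0, "wz": 0, "claw": 0.75}]}}

```text
time: 24.52
ee_pos: [0.4798, -0.2804, 0.1115]
ee_rot: [0.435, 0.502, 0.565, 0.49]
force: [0.4, -0.7, -0.4]
grip_width: 0.752
```

```bash
python3 - <<'E'
from h import *
I=[snap('wrist','w18_%d.png'%i).astype(int) for i in range(6)]
for i in range(1,6): d=np.abs(I[i]-I[0])[100:320,270:370].max(2); print(d.mean(),(d>40).sum())
p,r,s=pose();print(s['time'],p,s['force'])
for n in ['spanner_eye','hook','hook_tip']: print(n,find('wrist',n,1))
E
```

```text
1.6993181818181817 0
1.7119545454545455 0
1.708590909090909 0
1.708090909090909 0
1.706909090909091 0
24.8167 [ 0.4797557  -0.28038504  0.11148172] [-0.65600147 -0.48855791  0.29316802]
spanner_eye [(0.81, array([ 0.6479, -0.2645,  0.1197]))]
hook [(0.66, array([ 0.6914, -0.263 ,  0.225 ]))]
hook_tip [(0.85, array([ 0.6937, -0.2628,  0.2251]))]
```

View pics/w18_5.png

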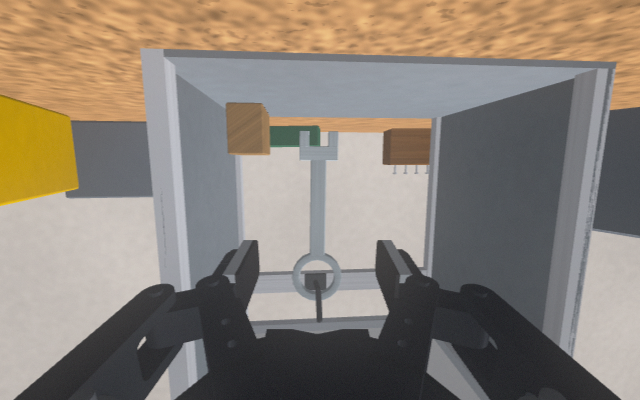

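The spanner is still: the six frames differ only by noise. The ring, at about (318, 277), has the hook bar through it, and the handle hangs straight. I'm handing in now.

```bash
python3 -c "
from workcell import bot
print(bot.sign_off())"
```

```text
the job is handed in; nothing more can be done
None
```

The spanner is hanging by its ring on the hook in the locker, and the case lid is open. I handed the job in at about 25 s of the 72 s allowed; no verdict came back.

**What I did:** I pressed the release button until the lid sprang open and gripped the spanner by its handle. The first grip was shallow, so I reopened and gripped about 10 mm deeper. After the lift I turned the wrist the long way round to stay within joint limits. I then went in under the roof at about 60° ring-up, passed the ring over the hook's tip, lowered it onto the bend, let go and backed out.

**Last checks:**
- **Rest:** six wrist pictures in a row, over about 0.3 s, showed no movement of the spanner. The ring has the hook bar through it and the handle looks vertical.
- **Position:** the networks put the middle of the spanner at x 0.648, y −0.26, against my estimate of about 0.646 and −0.259 for the bend.
- **Robot:** it stands clear in front of the locker, and the measured tool force is near zero.
- **Lid and other objects:** the lid is open. The transducer, screw box and bolt tray read within about 6 mm of their earlier readings. I only checked the jar and driver by eye.

**What disagreed:**
- The top and scene cameras differed by about 3 mm on the hook's sideways place.
- The ring touched the hook about 5 mm higher than the model said, then settled to the expected height on release.
- The wrist-camera network marked the hook's base as "hook_tip", and its "transducer" report was wrong too. I ignored both.

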